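# Snap the lifting hook onto its lashing eye

### The job

Before the cart is rolled away, secure the loose lifting hook: press it straight down onto the bar of the lashing eye until the bar has passed the sprung gate and the gate has snapped shut beneath it. Then pull up lightly to prove that the shut gate holds (5 to 10 N beyond its weight), lower the hook until it hangs on the bar, and let go. Never load the eye with more than 25 N, and leave the cup, bottle and dishes where they are.

Things in the scene. Friction and masses are not known exactly. Their poses are not given: they have to be found in the camera images.
- snap_hook: Loose push-on snap hook, 0.26 kg, 113 mm tall, bottom-heavy, standing upright in its rest. Origin: centre of its underside, between the prong tips. x: from the hinge prong to the nose prong; z: up to the handle; y: its thickness (14 mm), the way the eye's bar must run. Two steel prongs, each 10 mm wide, round tips, 44 mm over both, leave a 24 mm mouth (x -12 to 12) that opens downward.
- hook_grip (a point): Place to grasp, 95 mm above the hook's origin, in the middle of its black handle, which is 24 mm in x, 18 mm in y and reaches from z = 69 to 113 mm of the hook.
- throat (a point): Point in the hook's throat midway between the prongs, 30 mm above its origin. The throat's roof is at z = 52 mm, haunched so that the 8 mm bar centres there, its centre at z = 48; the hook then hangs upright by itself.
- gate (a joint): Sprung flap across the mouth, 4 mm thick, 24 mm long, hinged on the -x prong. 0 rad = shut (a stop keeps it from swinging outward), positive = swung up into the throat, at most 1.35. The spring takes 0.08 N m to begin, 0.06 N m/rad more: about 5 N from a bar at the middle of the mouth, far more near the hinge, so bring the bar to the middle or 2 to 4 mm toward the nose.
- gate_mid (a point): Middle of the mouth at the shut gate, 7 mm above the hook's origin. A bar against the gate's outside has its centre 1 mm below the origin; the gate snaps shut once the bar's centre is about 26 to 36 mm above the origin; when the hook is then pulled up the bar bears on the gate's inside, centre 13 mm above the origin.
- bracket: Fixed lashing bracket: foot plate 84 x 124 x 8 mm, dark clamp block 34 x 92 mm up to z = 34 mm. From it stands the lashing eye: an inverted U of 8 mm round steel bar, 72 mm wide over its legs, top bar level and along the bracket's y (straight from y = -26 to 26 mm). Origin: centre of the underside; z up.
- eye_mid (a point): Point 108 mm above the bracket's origin, above or below the middle of the top bar or in it. The eye is rigidly clamped at a hand-set height that is not measured: its bar's centre lies anywhere from 100 to 116 mm above the bracket's origin and has to be found by contact.
- rest: Grey rest, fixed: a pocket 50 x 20 mm inside, with walls 4 mm thick up to 18 mm and a floor at 4 mm on which the hook stands, their x axes roughly parallel. Origin: centre of the underside.
- filter_cup: Bystander: clear cup with a teal band, 70 x 78 x 106 mm; origin at the centre of its underside.
- sample_bottle: Bystander: white bottle with a blue cap, 53 mm wide, 118 mm tall; origin at the centre of its underside.
- petri_stack: Bystander: stack of round dishes, 61 mm wide, 45 mm tall; origin at the centre of its underside.

How it is judged:
By the outcome, as a careful person would: the job done as asked, in the order asked, and still so for the second after the job is handed in, with the robot touching nothing.
It also fails if it takes over 72 s, if anything falls off the work surface, if the arm or the gripper's body presses on something with over 40 N, if the wrist force passes 120 N, or if a joint passes its speed limit or range.

### The arm

A 6-joint arm with a two-finger parallel gripper is mounted at the origin on a cart in front of the work surface, level with it; the furniture and walls round the work are solid. World frame = base frame: x ahead of the robot, y to its left, z up, the work surface at z = 0. Lengths are in m, angles in degrees, forces in N, time in s.
With the tool pointing down it reaches from about 0.225 to 0.875 m from the base axis. Payload 3.4 kg.
Tool frame: the origin (TCP) lies on the centre line of the jaws, within the pads' length; the fingertips stand 8 mm ahead of it and the grasp point (between the pads) lies 11 mm behind it; y points along the fingers, x is the direction in which the jaws open and shut, and the axes are right-handed (so a half turn about y gives the same grasp; the last joint's range is limited). The gripper opens to 85 mm and grips with 20 to 120 N. Pads are 22 mm wide; open, the fingers measure 114 mm over their backs; the gripper's body (76 mm by 85 mm) begins 54 mm behind the grasp point. The pads swing forward as they close: fully open they stand 13 mm farther back than shut.
Start: joints at [63.083, 15.808, 86.224, -0, 77.962, -6.933], TCP at [0.197, 0.54, 0.205] pointing down, gripper open.
Joint ranges: [-165.64, 165.64], [-43.16, 119.46], [12.63, 154.43], [-67.54, 247.53], [6.08, 155.33], [-154.97, 154.97]. Speed limits (degrees/s): [147.25, 147.25, 180, 180, 180, 180].

### API

Orientations are given as a 3x3 rotation matrix whose columns are the frame's x, y, z axes.
In Python, from rig import telemetry, optics, robot gives the robot as it stands.
- The arm moves only by the tool jog_arm, never from a script. Its argument "plan" is a list of rows, each an object with "travel": the shift along the tool's x, y, z in mm, a list of three; "twist": the turn about the tool's y in degrees. A call has 1 to 8 rows; each row is the pose to reach, as a shift and turn from the pose measured when the call began, along the tool's axes at that moment; what a row does not reach only later rows make up. A row lasts 1/12 s, in which the tool goes at most 41.7 mm and 7.16 degrees, less where a joint would pass 70% of its speed; a pose out of reach is approached as far as the arm can. A call with a gripper value outside its range is refused whole. "fingers" is the closure in counts, from 0 (fully open) to 255 (shut), set as the call begins (left out, the last holds). The fingers move at their own pace and stop on an object; "newtons" is the grip in N (left out, the last holds). Time passes only in rows, so rows that repeat a pose let the fingers close. It gives the time, the measured TCP pose, the force and the opening at its end, in the units of the state.
- telemetry.get_state(): the state, without advancing time (a new reading comes with each control period).
- optics.snapshot(name): name is "scene" or "top" or "wrist"; returns a dict with "image" (384x512x3 uint8, blue, green, red), "fov_y" (degrees; the focal length in pixels is half the picture's height over the tangent of half this angle, whatever the lens; pixels are square), "cx", "cy" (the principal point, pixels), "distortion" ([k1, k2, p1, p2, k3] as OpenCV has them; the pictures are not rectified), "eye" and "attitude" of the camera in the world. Camera axes: x right, y down, z forward; pixel columns grow to the right and rows downward; lengths in m; the calibration is good to about 2 mm. A picture is of the moment at which its call begins. There is no depth.
- robot.finish_job(): hands the job in, once; it reports no verdict.
The state is a dict: "clock": time; "joints": joint angles; "dq": joint speeds; "tau": joint torques, N m; "tcp_pos": TCP position; "tcp_rot": TCP orientation; "wrist_force": force on the tool from outside, world axes, zero at the start; "ft_torque": the same for the moment, N m; "opening": finger opening in m.
Only numpy, scipy, OpenCV 4.12 (cv2) and the standard library are available. Lean on these libraries where they do the work, as an engineer would, in place of code of your own. Each camera call takes 0.05 s, during which the arm holds its last target.

## Working session

There is one attempt and no reset: what is moved stays moved. The work goes in short steps, Python scripts to look and compute and a tool call to move; the robot and the scene stay as the last step left them, time stands still between calls to the robot, and variables do not carry over. Pictures are saved under pics/ and viewed, and the job is handed in when it is done.

Besides the shell and the picture viewer there is one more tool, called in YAML: its name, and indented under it one key for each argument. jog_arm: Moves the arm, as the interface text tells. Its arguments: {"type":"object","properties":{"plan":{"type":"array","items":{"type":"object","properties":{"travel":{"type":"array","items":{"type":"number"}},"twist":{"type":"number"}}}},"fingers":{"type":"number"},"newtons":{"type":"number"}},"required":["plan"]}

```bash
mkdir -p pics; ls; cat > h.py <<'E'
import numpy as np, cv2
from rig import telemetry, optics, robot
def snap(n,f):
    s=optics.snapshot(n); cv2.imwrite('pics/'+f+'.png',s['image']); np.save('pics/'+f+'.npy',s,allow_pickle=True); return s
def K(s):
    f=s['image'].shape[0]/2/np.tan(np.radians(s['fov_y']/2)); return np.array([[f,0,s['cx']],[0,f,s['cy']],[0,0,1.]])
def ray(s,uv):
    p=cv2.undistortPoints(np.array([[uv]],float),K(s),np.array(s['distortion'],float))[0,0]
    d=np.array(s['attitude'])@np.array([p[0],p[1],1]); return np.array(s['eye']),d/np.linalg.norm(d)
def onz(s,uv,z):
    o,d=ray(s,uv); return o+d*(z-o[2])/d[2]
def tri(s1,a,s2,b):
    o,d=ray(s1,a);p,e=ray(s2,b); t=np.linalg.lstsq(np.c_[d,-e],p-o,rcond=None)[0]
    x=o+d*t[0];y=p+e*t[1]; return (x+y)/2,np.linalg.norm(x-y)
def proj(s,P):
    R=np.array(s['attitude']).T; r=cv2.Rodrigues(R)[0]
    return cv2.projectPoints(np.array(P,float).reshape(-1,1,3),r,-R@np.array(s['eye']),K(s),np.array(s['distortion'],float))[0][:,0]
E
python3 - <<'E'
from h import *
for n in('scene','top','wrist'):
    s=snap(n,n+'0'); print(n,s['eye'],s['fov_y'],s['distortion'],np.round(s['attitude'],3).tolist())
print(telemetry.get_state())
E
```

```text
pics
scene [ 0.00504012 -0.49420238  0.7503915 ] 55.4746062869576 [-0.00785412  0.          0.          0.          0.        ] [[0.452, -0.638, 0.624], [-0.892, -0.338, 0.301], [0.019, -0.692, -0.721]]
top [ 0.35257558 -0.21012456  0.94040675] 52.48432949769055 [-0.0100211  0.         0.         0.         0.       ] [[-0.153, -0.963, 0.22], [-0.988, 0.15, -0.03], [-0.004, -0.222, -0.975]]
wrist [0.11739046 0.56963634 0.3728079 ] 63.96765234739673 [0.00357466 0.         0.         0.         0.        ] [[0.341, 0.889, 0.306], [0.94, -0.322, -0.113], [-0.002, 0.327, -0.945]]
{'clock': 0.15, 'joints': array([ 6.30848202e+01,  1.58388145e+01,  8.62781001e+01, -7.34715857e-05,
        7.79625718e+01, -6.93215955e+00]), 'dq': array([-0.08097921,  0.05136174, -0.19888545,  0.03156138, -0.07571127,
        0.02662655]), 'tau': array([ 1.22135658e-03, -4.17146695e+01, -2.46032989e+01, -8.71272437e-05,
        7.66553945e-03,  1.98160166e-05]), 'tcp_pos': array([0.19630499, 0.53999549, 0.20454646]), 'tcp_rot': array([[ 3.41740964e-01, -6.26872292e-04, -9.39793978e-01],
       [ 9.39793178e-01, -1.23759236e-03,  3.41741498e-01],
       [-1.37731012e-03, -9.99999038e-01,  1.66194298e-04]]), 'wrist_force': array([ 0.04163141, -0.20316169, -0.01866134]), 'ft_torque': array([-0.0053647 , -0.00691105,  0.00079074]), 'opening': 0.08583783984545372}
```

View pics/scene0.png

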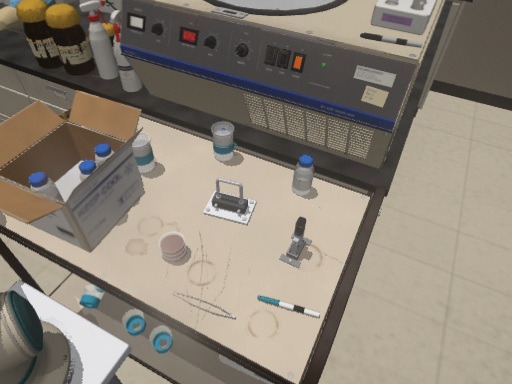

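View pics/top0.png

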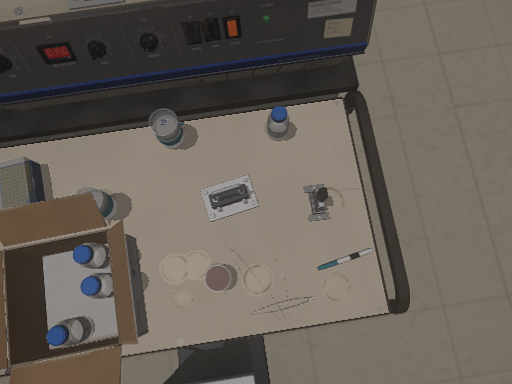

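View pics/wrist0.png

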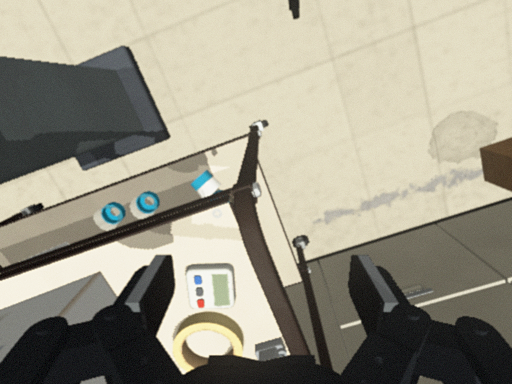

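The scene shows the hook in its rest around (297,240), the bracket around (230,200), the cup at (223,140), the bottle at (303,175) and the dishes at (173,247). Next I'll enlarge the bracket and hook.

```bash
python3 - <<'E'
from h import *
a=cv2.imread('pics/scene0.png');b=cv2.imread('pics/top0.png')
def c(im,x,y,w,h,k):return cv2.resize(im[y:y+h,x:x+w],None,fx=k,fy=k,interpolation=cv2.INTER_CUBIC)
cv2.imwrite('pics/c1.png',np.hstack([c(a,195,170,70,60,5),c(a,265,205,70,60,5)]))
cv2.imwrite('pics/c2.png',np.hstack([c(b,195,170,70,60,5),c(b,290,172,70,60,5)]))
E
```

```text
(no output)
```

View pics/c1.png

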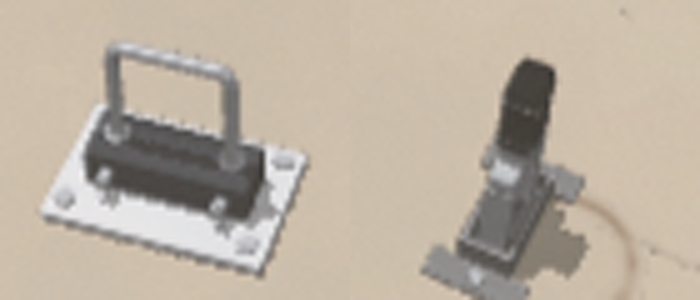

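View pics/c2.png

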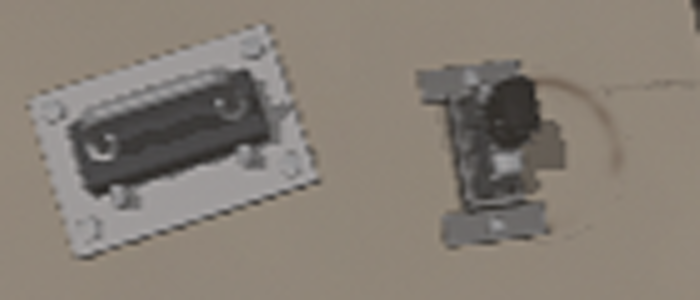

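```bash
python3 - <<'E'
from h import *
T=np.load('pics/top0.npy',allow_pickle=True).item();S=np.load('pics/scene0.npy',allow_pickle=True).item()
pc=[onz(T,p,.008) for p in[(201,189.4),(248,175),(259,206),(211.4,221.6)]]
print(np.round(pc,4),np.mean(pc,0),[np.linalg.norm(pc[i]-pc[i-1]) for i in range(4)])
pc=[onz(S,(195+x/5,170+y/5),.008) for x,y in[(42,213),(98,107),(308,158),(260,272)]]
print(np.round(pc,4),np.mean(pc,0),[np.linalg.norm(pc[i]-pc[i-1]) for i in range(4)])
print(tri(T,(322.8,193),S,(300.6,220)), onz(T,(322.8,193),.117),onz(S,(300.6,220),.117))
# rest tabs: ends
def t2(x,y):return onz(T,(290+(x-350)/5,172+y/5),.004)
def s2(x,y):return onz(S,(265+(x-350)/5,205+y/5),.004)
print([t2(*p) for p in[(418,72),(520,62),(445,245),(548,236)]])
print([s2(*p) for p in[(421,268),(520,300)]])
# bar
for z in(.1,.108,.116): print(z,onz(S,(195+112/5,170+47/5),z),onz(S,(195+235/5,170+70/5),z),onz(T,(195+85/5,170+112/5),z),onz(T,(195+225/5,170+72/5),z))
for n,p in(('cup',(170,133)),('bot',(278,128)),('petri',(218,278))): print(n,onz(T,p,.0))
E
```

```text
[[ 0.5882 -0.0963  0.008 ]
 [ 0.6066 -0.2158  0.008 ]
 [ 0.5252 -0.2308  0.008 ]
 [ 0.5051 -0.1115  0.008 ]] [ 0.55628331 -0.16361166  0.008     ] [np.float64(0.08448283906450284), np.float64(0.12099577219052954), np.float64(0.08274230643216898), np.float64(0.12103798921913836)]
[[ 0.5051 -0.1135  0.008 ]
 [ 0.5847 -0.1001  0.008 ]
 [ 0.6053 -0.2203  0.008 ]
 [ 0.5237 -0.2332  0.008 ]] [ 0.55471722 -0.16677783  0.008     ] [np.float64(0.1212113137791639), np.float64(0.08072079887492241), np.float64(0.12198268991329696), np.float64(0.0826465389515418)]
(array([ 0.51274014, -0.3703396 ,  0.11724235]), np.float64(0.002673123325857462)) [ 0.51202802 -0.36922973  0.117     ] [ 0.51390407 -0.37131579  0.117     ]
[array([ 0.55763746, -0.34735256,  0.004     ]), array([ 0.55486202, -0.39810978,  0.004     ]), array([ 0.4708157 , -0.34494847,  0.004     ]), array([ 0.46744644, -0.39508001,  0.004     ])]
[array([ 0.4705754 , -0.34753221,  0.004     ]), array([ 0.4760731 , -0.39622537,  0.004     ])]
0.1 [ 0.5517497  -0.13385079  0.1       ] [ 0.5664316  -0.19610543  0.1       ] [ 0.55442759 -0.13074239  0.1       ] [ 0.56289876 -0.19454918  0.1       ]
0.108 [ 0.54502501 -0.13828322  0.108     ] [ 0.55952633 -0.1997721   0.108     ] [ 0.55250612 -0.13149804  0.108     ] [ 0.56089665 -0.19469744  0.108     ]
0.116 [ 0.53830033 -0.14271565  0.116     ] [ 0.55262105 -0.20343878  0.116     ] [ 0.55058465 -0.1322537   0.116     ] [ 0.55889454 -0.19484571  0.116     ]
cup [ 0.75013956 -0.03435604  0.        ]
bot [ 0.72059174 -0.31042804  0.        ]
petri [ 0.37102865 -0.10911576  0.        ]
```

jog_arm:
  plan:
    - {"travel": [0,-40,0]}
    - {"travel": [0,-80,0]}
    - {"travel": [0,-120,0]}
    - {"travel": [0,-160,0]}
    - {"travel": [-30,-160,-27]}
    - {"travel": [-60,-160,-54]}
    - {"travel": [-90,-160,-82]}
    - {"travel": [-120,-160,-109]}

```text
validation failed for argument at $.pl...
```

jog_arm:
  plan:
    - {"travel": [-30,0,-27],"twist": 0}
    - {"travel": [-60,0,-54]}
    - {"travel": [-90,0,-82]}
    - {"travel": [-120,0,-109]}
    - {"travel": [-150,0,-137]}
    - {"travel": [-180,0,-164]}
    - {"travel": [-210,0,-192]}
    - {"travel": [-240,0,-219]}

```text
validation failed for argument at $.pl...
```

jog_arm:
  plan:
    - {"travel": [-30,0,-27],"twist": 7}
    - {"travel": [-60,0,-54],"twist": 14}
    - {"travel": [-90,0,-82],"twist": 21}
    - {"travel": [-120,0,-109],"twist": 28}
    - {"travel": [-150,0,-137],"twist": 35}
    - {"travel": [-180,0,-164],"twist": 42}
    - {"travel": [-210,0,-192],"twist": 49}
    - {"travel": [-240,0,-219],"twist": 56}

```text
clock: 0.82
tcp_pos: [0.3202, 0.2377, 0.2048]
tcp_rot: [[0.972, -0.0, -0.237], [0.237, -0.001, 0.972], [-0.001, -1.0, -0.001]]
wrist_force: [1.3, -0.7, 0.6]
opening: 0.0854
```

Rows need a twist, so the first two calls were refused and the third ran without the lift. I'll check that nothing was touched.

```bash
python3 - <<'E'
from h import *
snap('scene','scene1');print(telemetry.get_state())
E
```

```text
{'clock': 0.8667, 'joints': array([ 25.96342782,   0.25887873, 105.30771775,  -0.55746242,
        74.56111293,  12.9705601 ]), 'dq': array([ 6.61486712,  1.66192804, -1.8182856 ,  4.96282755, -0.2186695 ,
       -3.00425495]), 'tau': array([  4.75074336, -24.00579751, -25.12496531,   2.42395967,
        -0.28768444,   0.0909459 ]), 'tcp_pos': array([0.32313977, 0.23046672, 0.20472157]), 'tcp_rot': array([[ 9.73810162e-01,  2.11282107e-03, -2.27352818e-01],
       [ 2.27362621e-01, -9.40226357e-03,  9.73764775e-01],
       [-8.02403857e-05, -9.99953566e-01, -9.63639635e-03]]), 'wrist_force': array([ 0.92889667, -5.13900808, -0.12944428]), 'ft_torque': array([-0.20930087, -0.02154309,  0.03584137]), 'opening': 0.08552090618759936}
```

View pics/scene1.png

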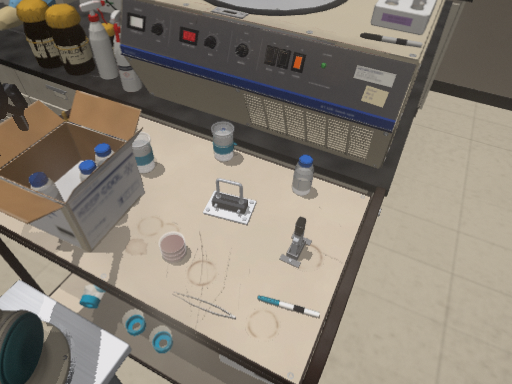

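jog_arm:
  plan:
    - {"travel": [0,-30,20],"twist": 0}
    - {"travel": [0,-70,20],"twist": 0}
    - {"travel": [0,-110,20],"twist": 0}
    - {"travel": [0,-150,20],"twist": 0}
    - {"travel": [0,-190,20],"twist": 0}
    - {"travel": [0,-200,20],"twist": 0}

```text
clock: 1.37
tcp_pos: [0.3199, 0.253, 0.4106]
tcp_rot: [[0.974, 0.011, -0.228], [0.228, -0.004, 0.974], [0.01, -1.0, -0.007]]
wrist_force: [0.7, 1.0, 1.4]
opening: 0.0853
```

```bash
python3 - <<'E'
from h import *
snap('scene','scene2');print(telemetry.get_state())
a=cv2.imread('pics/scene0.png')[60:260,0:200];b=cv2.imread('pics/scene2.png')[60:260,0:200]
cv2.imwrite('pics/d.png',cv2.resize(np.hstack([a,b]),None,fx=2,fy=2))
E
```

```text
{'clock': 1.4167, 'joints': array([ 29.05995571,  -2.21664687,  79.43761064,  -0.53887868,
       102.35429074,  15.77087437]), 'dq': array([-0.11037205,  0.81685383,  7.42579093, -0.06102485, -4.36652763,
        0.10187908]), 'tau': array([-1.67667065e-01, -2.12100738e+01, -2.38853592e+01, -7.10170297e-02,
        2.74983617e-01,  2.08607903e-04]), 'tcp_pos': array([0.31992123, 0.25306262, 0.40969591]), 'tcp_rot': array([[ 0.97363836,  0.01093405, -0.22783499],
       [ 0.22789359, -0.00443461,  0.97367594],
       [ 0.00963586, -0.99993039, -0.0068095 ]]), 'wrist_force': array([-0.45425967,  0.19072485,  1.3407849 ]), 'ft_torque': array([ 0.04360337, -0.03266712, -0.00259426]), 'opening': 0.0851720083268106}
```

View pics/d.png

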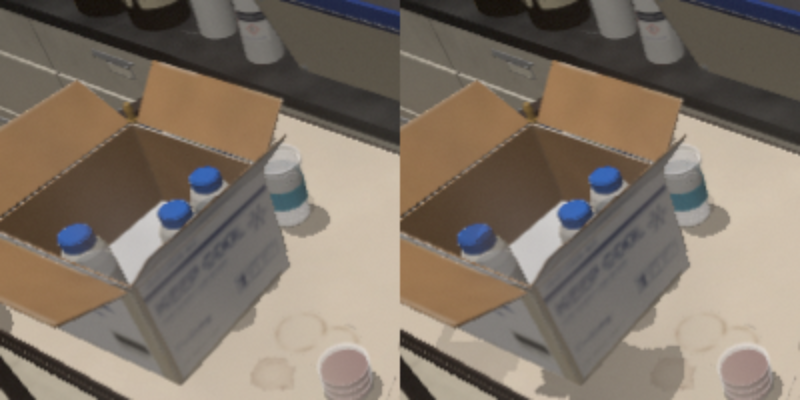

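jog_arm:
  plan:
    - {"travel": [6,0,-38],"twist": 0}
    - {"travel": [12,0,-77],"twist": 0}
    - {"travel": [18,0,-116],"twist": 0}
    - {"travel": [24,0,-155],"twist": 0}
    - {"travel": [30,0,-194],"twist": 3}
    - {"travel": [36,0,-233],"twist": 6}
    - {"travel": [40,0,-260],"twist": 9}
    - {"travel": [40,0,-260],"twist": 9}

```text
clock: 2.08
tcp_pos: [0.4194, 0.0046, 0.409]
tcp_rot: [[0.998, 0.007, -0.065], [0.065, -0.007, 0.998], [0.006, -1.0, -0.007]]
wrist_force: [-0.6, 0.2, -0.3]
opening: 0.0852
```

jog_arm:
  plan:
    - {"travel": [12,6,-38],"twist": 0}
    - {"travel": [24,12,-75],"twist": 2}
    - {"travel": [36,20,-112],"twist": 4}
    - {"travel": [48,28,-150],"twist": 5}
    - {"travel": [60,36,-188],"twist": 5}
    - {"travel": [74,45,-226],"twist": 5}
    - {"travel": [90,50,-262],"twist": 5}
    - {"travel": [92,50,-281],"twist": 5}

```text
clock: 2.75
tcp_pos: [0.5312, -0.2729, 0.3566]
tcp_rot: [[1.0, 0.002, 0.023], [-0.023, -0.004, 1.0], [0.002, -1.0, -0.004]]
wrist_force: [0.3, 0.1, -0.6]
opening: 0.0855
```

jog_arm:
  plan:
    - {"travel": [0,0,-2],"twist": 0}
    - {"travel": [0,0,-2],"twist": 0}
    - {"travel": [0,0,-2],"twist": 0}

```text
clock: 3.0
tcp_pos: [0.5307, -0.2733, 0.3552]
tcp_rot: [[1.0, -0.0, 0.022], [-0.022, -0.001, 1.0], [-0.0, -1.0, -0.001]]
wrist_force: [-0.5, 0.2, 0.2]
opening: 0.0854
```

```bash
python3 - <<'E'
from h import *
s=snap('wrist','w1');st=telemetry.get_state();print(st['clock'],st['tcp_pos'],st['tcp_rot'],st['wrist_force'],s['eye'],s['attitude'])
cv2.imwrite('pics/w1b.png',cv2.resize(s['image'],(800,600),interpolation=cv2.INTER_CUBIC))
E
```

```text
3.05 [ 0.53079161 -0.27292587  0.35622566] [[ 0.99977013  0.00133196  0.02139894]
 [-0.02139564 -0.00244632  0.99976809]
 [ 0.001384   -0.99999612 -0.00241726]] [-0.00462377  0.55755036  0.13922413] [ 0.53282453 -0.18804666  0.52348245] [[ 9.99773185e-01 -2.00220698e-02 -7.25914079e-03]
 [-2.12954767e-02 -9.44378688e-01 -3.28169769e-01]
 [-2.84739837e-04  3.28249922e-01 -9.44590868e-01]]
```

View pics/w1b.png

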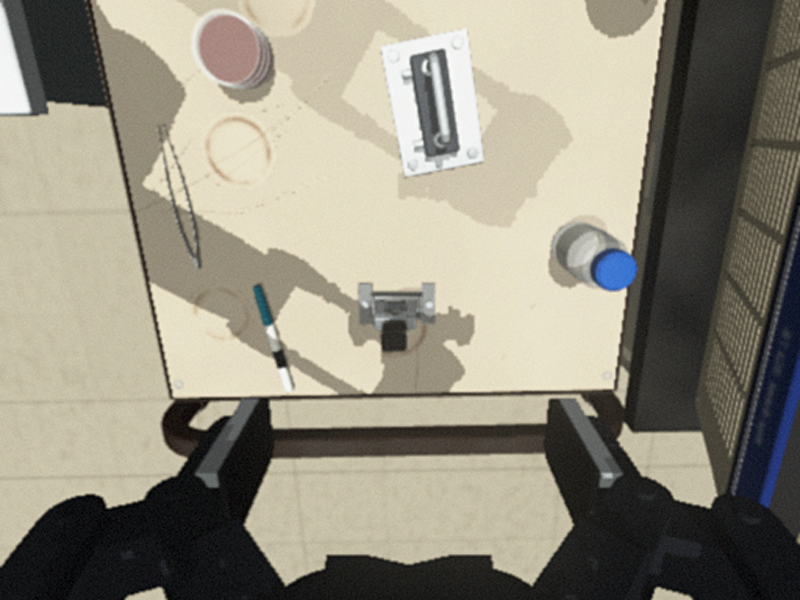

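The wrist view shows the hook handle at about (394,335), the rest tabs at about (365,302) and (428,302), the bracket plate at about (432,102) and the bottle at (605,260), in the 800-wide picture. I'll measure these.

```bash
python3 - <<'E'
from h import *
W=np.load('pics/w1.npy',allow_pickle=True).item();im=W['image'];k=.64
def crop(x,y,w,h,f):return cv2.resize(im[y:y+h,x:x+w],None,fx=f,fy=f,interpolation=cv2.INTER_CUBIC)
cv2.imwrite('pics/w1c.png',np.hstack([crop(222,175,64,58,6),crop(240,12,75,58*1,6)[:348]]))
g=cv2.cvtColor(im,cv2.COLOR_BGR2GRAY)
# plate: bright low-sat
hsv=cv2.cvtColor(im,cv2.COLOR_BGR2HSV)
m=np.zeros_like(g);roi=(slice(10,120),slice(235,320))
m[roi]=((hsv[roi][...,1]<25)).astype(np.uint8)*255
m=cv2.morphologyEx(m,cv2.MORPH_CLOSE,np.ones((5,5)));m=cv2.morphologyEx(m,cv2.MORPH_OPEN,np.ones((3,3)))
c=max(cv2.findContours(m,0,1)[0],key=cv2.contourArea);r=cv2.minAreaRect(c);b=cv2.boxPoints(r)
P=np.array([onz(W,p,.008) for p in b]);print('plate',r,P,P.mean(0),[np.linalg.norm(P[i]-P[i-1]) for i in range(4)])
m=np.zeros_like(g);roi=(slice(198,228),slice(238,266));m[roi]=(g[roi]<45)*255
c=max(cv2.findContours(m,0,1)[0],key=cv2.contourArea);x,y,w,h=cv2.boundingRect(c);print('handle',x,y,w,h,cv2.minAreaRect(c))
for u in((x,y),(x+w,y),(x,y+h),(x+w,y+h)):print(onz(W,u,.117))
E
```

```text
plate ((278.1988830566406, 65.2630615234375), (86.801513671875, 57.06708526611328), 79.47921752929688) [[ 0.50604512 -0.10493064  0.008     ]
 [ 0.58959153 -0.09300002  0.008     ]
 [ 0.61735433 -0.21475289  0.008     ]
 [ 0.52666498 -0.22908704  0.008     ]] [ 0.55991399 -0.16044265  0.008     ] [np.float64(0.1258570322947958), np.float64(0.08439397231782854), np.float64(0.12487808124866037), np.float64(0.09181517671545993)]
handle 245 206 14 18 ((251.5, 214.5), (17.0, 13.0), 90.0)
[ 0.50625321 -0.34796712  0.117     ]
[ 0.52613045 -0.34838847  0.117     ]
[ 0.50517131 -0.3759856   0.117     ]
[ 0.52546689 -0.3764157   0.117     ]
```

View pics/w1c.png

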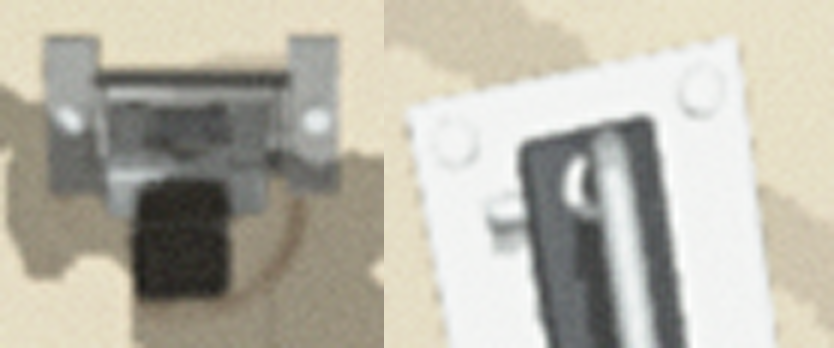

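jog_arm:
  plan:
    - {"travel": [-5,30,-30],"twist": 0}
    - {"travel": [-10,60,-60],"twist": 0}
    - {"travel": [-15,90,-90],"twist": 0}
    - {"travel": [-15,120,-96],"twist": 0}
    - {"travel": [-15,150,-96],"twist": 0}
    - {"travel": [-15,150,-96],"twist": 0}
    - {"travel": [-15,150,-96],"twist": 0}

```text
clock: 3.63
tcp_pos: [0.5133, -0.3668, 0.2062]
tcp_rot: [[1.0, -0.001, 0.02], [-0.02, -0.0, 1.0], [-0.001, -1.0, -0.0]]
wrist_force: [0.6, -0.1, -0.1]
opening: 0.0854
```

```bash
python3 - <<'E'
from h import *
for n in('wrist','top','scene'):
  s=snap(n,n+'2')
st=telemetry.get_state();print(st['clock'],st['tcp_pos'],st['tcp_rot'],st['wrist_force'])
im=cv2.imread('pics/wrist2.png')
cv2.imwrite('pics/w2b.png',cv2.resize(im,(800,600),interpolation=cv2.INTER_CUBIC))
E
```

```text
3.7833 [ 0.51546907 -0.36893362  0.20984621] [[ 0.99978485  0.00555775  0.01998412]
 [-0.01995038 -0.00606083  0.9997826 ]
 [ 0.00567766 -0.99996619 -0.00594865]] [ 0.17425931  0.30913304 -0.76821371]
```

View pics/w2b.png

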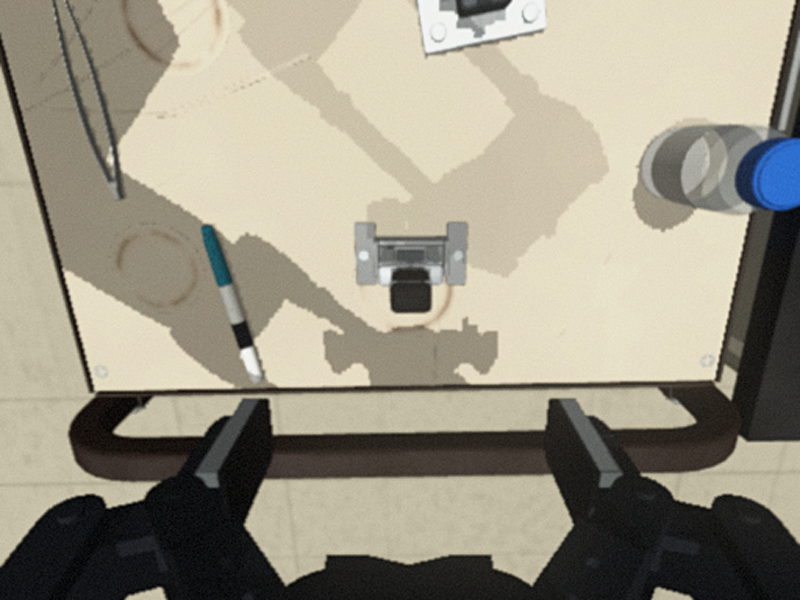

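The hook handle is at about (411,290) and the rest tabs at (366,253) and (456,253), clear between the fingers. I'll refine the handle position.

```bash
python3 - <<'E'
from h import *
W=np.load('pics/wrist2.npy',allow_pickle=True).item();im=W['image']
cv2.imwrite('pics/w2c.png',cv2.resize(im[135:210,220:310],None,fx=8,fy=8,interpolation=cv2.INTER_CUBIC))
g=cv2.cvtColor(im,cv2.COLOR_BGR2GRAY)
m=np.zeros_like(g);roi=(slice(165,206),slice(240,290));m[roi]=(g[roi]<50)*255
c=max(cv2.findContours(m,0,1)[0],key=cv2.contourArea);x,y,w,h=cv2.boundingRect(c);print(x,y,w,h)
print(g[165:206,263])
for u in((x,y+h),(x+w,y+h)):print(onz(W,u,.117))
for u in ((366*.64,256*.64),(456*.64,256*.64)): print('tab',onz(W,u,.006))
E
```

```text
251 181 24 18
[ 83  79  82  92 110 102  75  58  41  38  41  38  40  45  63  72  54  41
  45  48  47  48  49  49  50  44  48  55  53  47  52  51  48  42  67 149
 220 222 222 218 216]
[ 0.50422445 -0.37619736  0.117     ]
[ 0.52563174 -0.3766063   0.117     ]
tab [ 0.48024446 -0.37052499  0.006     ]
tab [ 0.5509459  -0.37188195  0.006     ]
```

View pics/w2c.png

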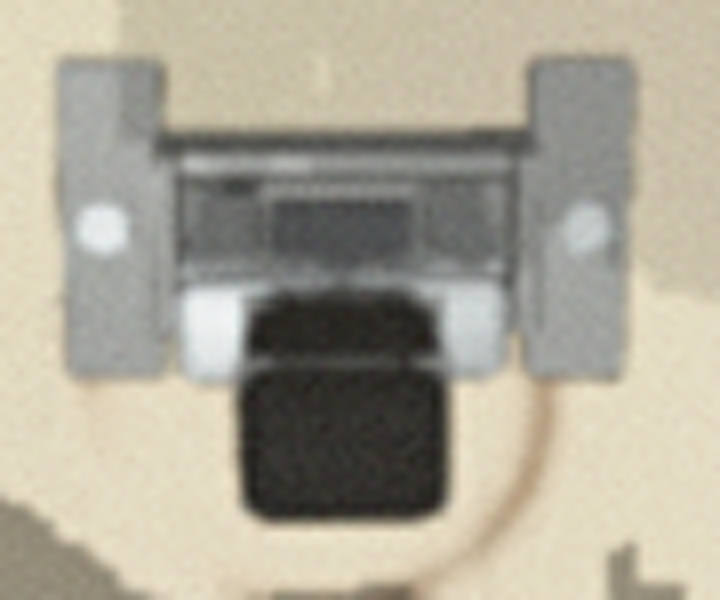

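```bash
python3 - <<'E'
from h import *
W=np.load('pics/wrist2.npy',allow_pickle=True).item()
print(onz(W,(263.1,190.5),.117),onz(W,(250,200),.117),onz(W,(276,180.6),.117))
T=np.load('pics/top0.npy',allow_pickle=True).item();S=np.load('pics/scene0.npy',allow_pickle=True).item()
print(tri(W,(263.1,190.5),S,(300.6,219.5)),tri(W,(263.1,190.5),T,(322.8,193)))
print(telemetry.get_state()['tcp_pos'])
E
```

```text
[ 0.51515648 -0.36840477  0.117     ] [ 0.50330267 -0.37713126  0.117     ] [ 0.52658587 -0.35949478  0.117     ]
(array([ 0.51567384, -0.36977078,  0.11554354]), np.float64(0.001958442202560765)) (array([ 0.51481864, -0.37213299,  0.10443498]), np.float64(0.0011481538965630127))
[ 0.51546907 -0.36893362  0.20984621]
```

jog_arm:
  plan:
    - {"travel": [0,30,0],"twist": 0}
    - {"travel": [0,60,0],"twist": 0}
    - {"travel": [0,90,0],"twist": 0}
    - {"travel": [0,110,0],"twist": 0}
    - {"travel": [0,121,0],"twist": 0}
    - {"travel": [0,121,0],"twist": 0}
    - {"travel": [0,121,0],"twist": 0}

```text
clock: 4.37
tcp_pos: [0.5173, -0.3702, 0.0905]
tcp_rot: [[1.0, 0.008, 0.02], [-0.019, -0.008, 1.0], [0.008, -1.0, -0.008]]
wrist_force: [-0.6, -0.1, 0.4]
opening: 0.0852
```

jog_arm:
  plan:
    - {"travel": [-2,2,1],"twist": 0}
    - {"travel": [-2,2,1],"twist": 0}
    - {"travel": [-2,2,1],"twist": 0}

```text
clock: 4.62
tcp_pos: [0.5161, -0.3698, 0.0903]
tcp_rot: [[1.0, 0.01, 0.019], [-0.019, -0.01, 1.0], [0.01, -1.0, -0.01]]
wrist_force: [-0.0, 0.8, 0.2]
opening: 0.0852
```

jog_arm:
  plan:
    - {"travel": [0,0,0],"twist": 0}
    - {"travel": [0,0,0],"twist": 0}
    - {"travel": [0,0,0],"twist": 0}
    - {"travel": [0,0,0],"twist": 0}
    - {"travel": [0,0,0],"twist": 0}
    - {"travel": [0,0,0],"twist": 0}
    - {"travel": [0,0,0],"twist": 0}
    - {"travel": [0,0,0],"twist": 0}
  fingers: 255
  newtons: 60

```text
clock: 5.28
tcp_pos: [0.5174, -0.3712, 0.093]
tcp_rot: [[1.0, 0.013, 0.019], [-0.019, -0.013, 1.0], [0.014, -1.0, -0.013]]
wrist_force: [-2.0, -0.1, 11.5]
opening: 0.0002
```

jog_arm:
  plan:
    - {"travel": [0,0,0],"twist": 0}
    - {"travel": [0,0,0],"twist": 0}
    - {"travel": [0,0,0],"twist": 0}
    - {"travel": [0,0,0],"twist": 0}

```text
clock: 5.62
tcp_pos: [0.5171, -0.3709, 0.0925]
tcp_rot: [[1.0, 0.013, 0.019], [-0.019, -0.013, 1.0], [0.013, -1.0, -0.012]]
wrist_force: [-0.1, -0.0, -0.7]
opening: -0.0001
```

The fingers shut fully on nothing, so I need to look.

```bash
python3 - <<'E'
from h import *
o=[]
for n in('wrist','top','scene'):
  s=snap(n,n+'3');o.append(s['image'])
c=lambda im,x,y,w,h,k:cv2.resize(im[y:y+h,x:x+w],None,fx=k,fy=k,interpolation=cv2.INTER_CUBIC)
cv2.imwrite('pics/e.png',np.hstack([c(o[1],270,150,100,100,4),c(o[2],250,170,100,100,4)]))
E
```

```text
(no output)
```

View pics/e.png

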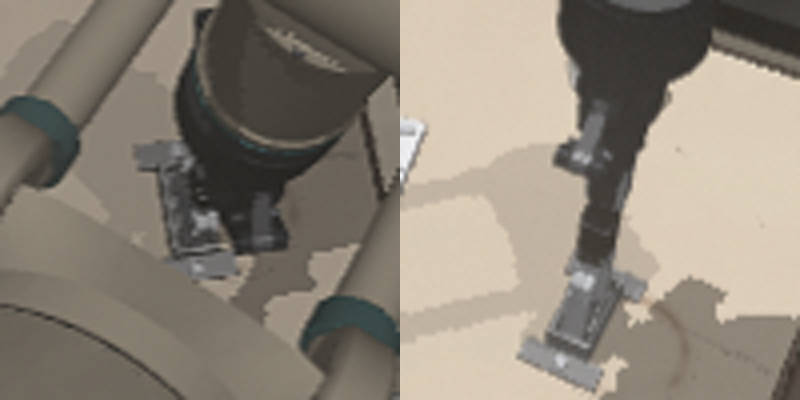

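View pics/wrist3.png

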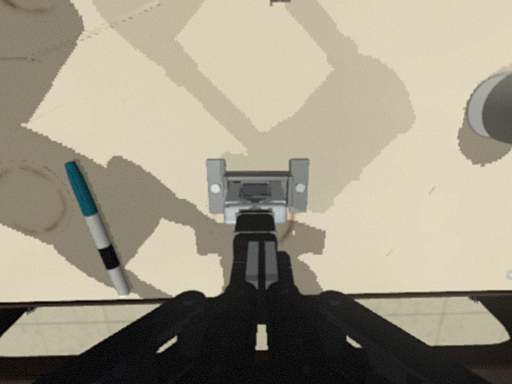

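```bash
python3 - <<'E'
from h import *
a=cv2.imread('pics/wrist3.png')[150:290,190:330];b=cv2.imread('pics/scene3.png')[190:270,270:340]
a=cv2.convertScaleAbs(a,alpha=1.6,beta=20);b=cv2.convertScaleAbs(b,alpha=1.6,beta=20)
cv2.imwrite('pics/f.png',np.hstack([cv2.resize(a,(450,450),interpolation=2),cv2.resize(b,(350,400),interpolation=2).__class__ and cv2.copyMakeBorder(cv2.resize(b,(350,400),interpolation=2),0,50,0,0,0)]))
W=np.load('pics/wrist3.npy',allow_pickle=True).item();S=np.load('pics/scene3.npy',allow_pickle=True).item()
st=telemetry.get_state();t=st['tcp_pos'];print(t,st['clock'],W['eye']-t)
print('tcp proj',proj(W,[t,t-[0,0,.008]]),proj(S,[t,t-[0,0,.008]]))
print('handle top proj',proj(W,[[.515,-.369,.117]]),proj(S,[[.515,-.369,.117]]))
E
```

```text
[ 0.51713662 -0.37097174  0.09244398] 5.7667 [-0.00030243  0.08715309  0.16731645]
tcp proj [[260.8983273  234.87555665]
 [260.75091385 228.98018773]] [[299.73851625 225.73184002]
 [299.3419288  227.88307038]]
handle top proj [[257.34176023 253.21172665]] [[299.8120571  219.27945485]]
```

View pics/f.png

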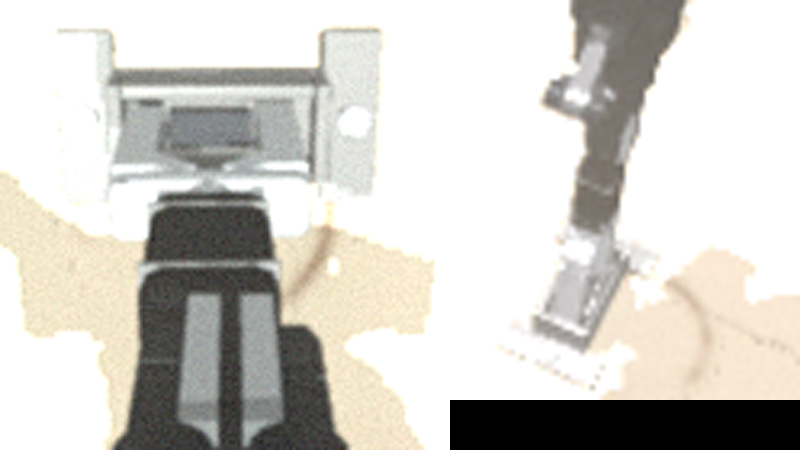

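```bash
python3 - <<'E'
from h import *
W=np.load('pics/wrist3.npy',allow_pickle=True).item()
k=140/450
for u in ((229,295),(229,405)):
  o,d=ray(W,(190+u[0]*k,150+u[1]*k))
  for y in(-.360,-.371): print(u,o+d*(y-o[1])/d[1])
for u in ((189,295),(272,295)): print(onz(W,(190+u[0]*k,150+u[1]*k),.12))
print('handle front top edge',onz(W,(190+208*k,150+266*k),.117))
print('open views: finger tips')
W=np.load('pics/wrist2.npy',allow_pickle=True).item()
for u in((255*.64,400*.64),(562*.64,400*.64)):
  o,d=ray(W,u);
  for y in(-.358,-.369): print(o+d*(y-o[1])/d[1])
E
```

```text
(229, 295) [ 0.51718674 -0.36        0.12104031]
(229, 295) [ 0.51723765 -0.371       0.1010102 ]
(229, 405) [ 0.51681321 -0.36        0.1504118 ]
(229, 405) [ 0.51681018 -0.371       0.1346227 ]
[ 0.51082026 -0.36040872  0.12      ]
[ 0.5240444  -0.36074594  0.12      ]
handle front top edge [ 0.51391562 -0.35687547  0.117     ]
open views: finger tips
[ 0.46651142 -0.358       0.24428476]
[ 0.45945984 -0.369       0.2254807 ]
[ 0.56015853 -0.358       0.24728191]
[ 0.56662759 -0.369       0.22891056]
```

```bash
python3 - <<'E'
from h import *
W=np.load('pics/wrist2.npy',allow_pickle=True).item();S=np.load('pics/scene0.npy',allow_pickle=True).item()
for yc in(-.369,-.360,-.355):
  P=[[.515,yc+.009,.073],[.515,yc+.009,.117],[.515,yc-.009,.117]]
  print(yc,((proj(W,P)-[220,135])*8).round().tolist(),((proj(S,P)-[265,205])*5+[350,0]).round().tolist())
for z in (.073,.06,.018,.004):
  print(z,((proj(W,[[.515,-.369+.009,z],[.515,-.369+.007,z]])-[220,135])*8).round().tolist())
print('rest walls',((proj(W,[[.515,-.371+.014,.018],[.515,-.371+.014,.0],[.515,-.371-.014,.018],[.49,-.371,.018],[.54,-.371,.018]])-[220,135])*8).round().tolist())
E
```

```text
-0.369 [[341.0, 270.0], [342.0, 371.0], [345.0, 525.0]] [[495.0, 124.0], [505.0, 64.0], [543.0, 79.0]]
-0.36 [[339.0, 200.0], [341.0, 291.0], [343.0, 449.0]] [[477.0, 117.0], [487.0, 57.0], [524.0, 71.0]]
-0.355 [[339.0, 161.0], [340.0, 246.0], [343.0, 406.0]] [[467.0, 113.0], [476.0, 53.0], [514.0, 67.0]]
0.073 [[341.0, 270.0], [341.0, 285.0]]
0.06 [[340.0, 245.0], [341.0, 260.0]]
0.018 [[339.0, 176.0], [340.0, 189.0]]
0.004 [[339.0, 156.0], [339.0, 169.0]]
rest walls [[339.0, 156.0], [339.0, 131.0], [342.0, 339.0], [173.0, 252.0], [509.0, 245.0]]
```

```bash
python3 - <<'E'
from h import *
T=cv2.imread('pics/top3.png');S=cv2.imread('pics/scene3.png');S0=cv2.imread('pics/scene0.png')
f=lambda im,x,y,w,h,k:cv2.convertScaleAbs(cv2.resize(im[y:y+h,x:x+w],None,fx=k,fy=k,interpolation=2),alpha=2.2,beta=10)
cv2.imwrite('pics/g.png',np.hstack([f(S0,280,195,40,50,10),f(S,280,195,40,50,10)]))
T0=cv2.imread('pics/wrist3.png');cv2.imwrite('pics/g2.png',f(T0,225,200,70,60,10))
E
```

```text
(no output)
```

View pics/g.png

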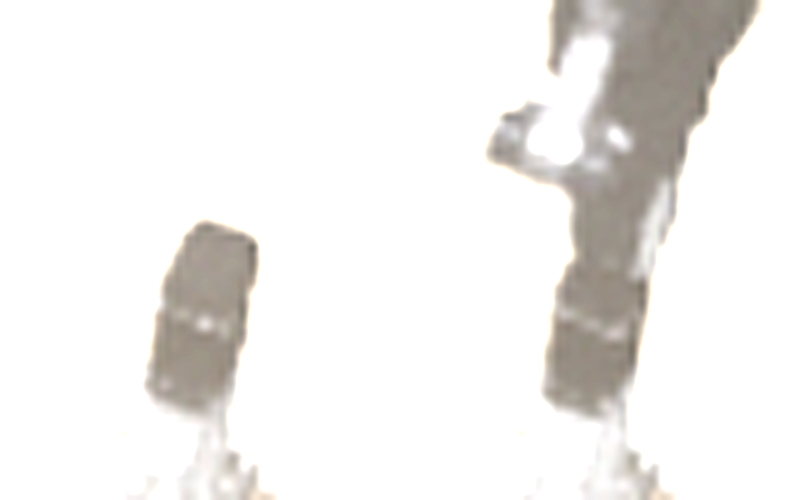

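View pics/g2.png

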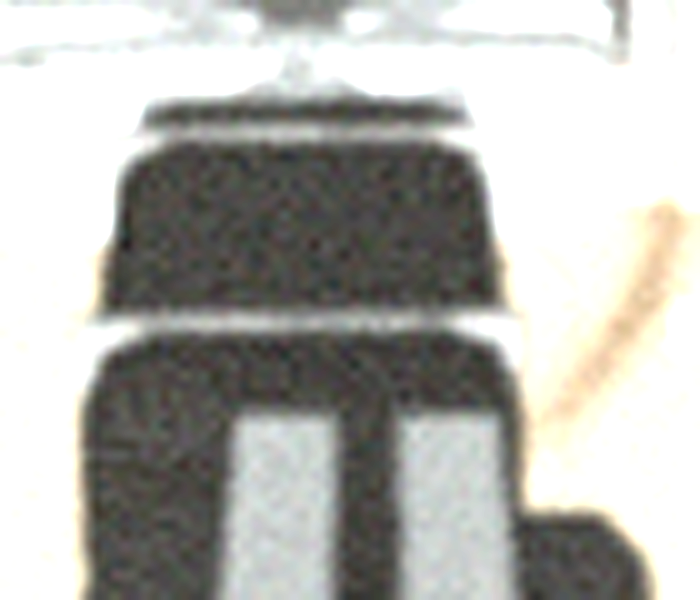

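The lines across the handle and the closed pads over its top face show that the pads shut just above the handle. The pads sit about 30 mm higher than the stated TCP geometry implies. I'll open, lift a little and re-measure.

jog_arm:
  plan:
    - {"travel": [0,-20,0],"twist": 0}
    - {"travel": [0,-30,0],"twist": 0}
    - {"travel": [0,-30,0],"twist": 0}
    - {"travel": [0,-30,0],"twist": 0}
    - {"travel": [0,-30,0],"twist": 0}
    - {"travel": [0,-30,0],"twist": 0}
    - {"travel": [0,-30,0],"twist": 0}
    - {"travel": [0,-30,0],"twist": 0}
  fingers: 0

```text
clock: 6.43
tcp_pos: [0.5165, -0.3704, 0.1218]
tcp_rot: [[1.0, 0.012, 0.019], [-0.019, -0.012, 1.0], [0.012, -1.0, -0.012]]
wrist_force: [0.4, 1.1, 0.5]
opening: 0.0856
```

```bash
python3 - <<'E'
from h import *
s=snap('scene','scene4');w=snap('wrist','wrist4')
st=telemetry.get_state();t=st['tcp_pos'];print(st['clock'],t,st['tcp_rot'],st['wrist_force'],st['opening'])
f=lambda im,x,y,w,h,k:cv2.convertScaleAbs(cv2.resize(im[y:y+h,x:x+w],None,fx=k,fy=k,interpolation=2),alpha=1.8,beta=10)
S=s['image'];Wi=w['image']
cv2.imwrite('pics/g4.png',np.hstack([f(S,270,170,70,80,6),f(Wi,150,150,230,234,2)[:480,:380]][:1]))
cv2.imwrite('pics/g4w.png',f(Wi,100,130,320,250,2.4))
R=st['tcp_rot']
for dx in(-.043,.043):
  print(((proj(s,[t+R@[dx,.008,0],t+R@[dx,-.005,0],t+R@[dx,-.03,0]])-[270,170])*6).round().tolist(),((proj(w,[t+R@[dx,-.005,.011],t+R@[dx,-.03,.011]])-[100,130])*2.4).round().tolist())
E
```

```text
6.5333 [ 0.51660435 -0.37047329  0.12204433] [[ 0.99973637  0.01214709  0.01948411]
 [-0.01933525 -0.01225463  0.99973795]
 [ 0.01238268 -0.99985113 -0.01201653]] [-0.5564525   0.5382895  -0.09730171] 0.0853348557764736
[[137.0, 382.0], [140.0, 360.0], [146.0, 317.0]] [[208.0, 220.0], [181.0, 270.0]]
[[227.0, 221.0], [231.0, 199.0], [239.0, 155.0]] [[564.0, 221.0], [591.0, 270.0]]
```

View pics/g4.png

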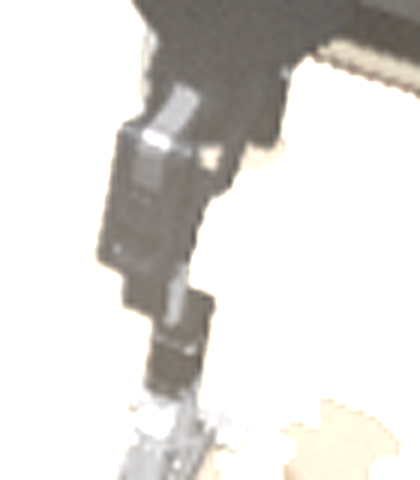

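View pics/g4w.png

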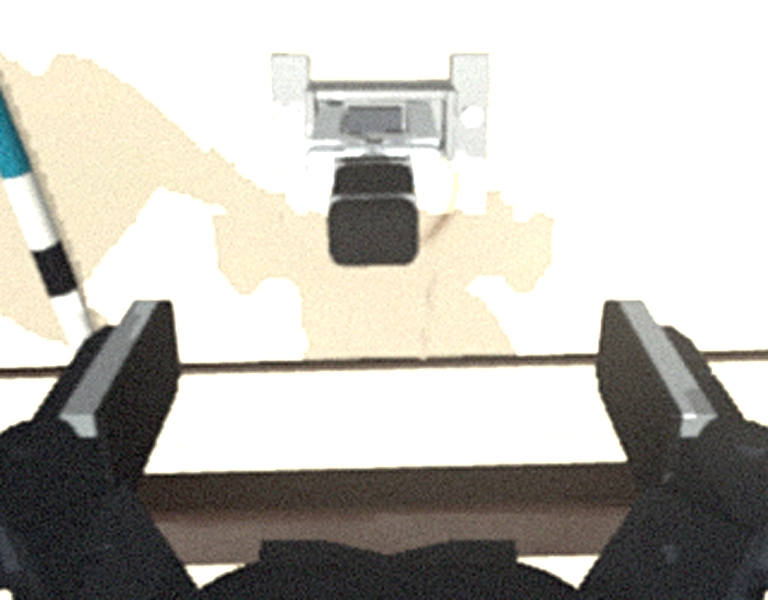

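jog_arm:
  plan:
    - {"travel": [-2,20,2],"twist": 0}
    - {"travel": [-2.5,40,2],"twist": 0}
    - {"travel": [-2.5,55,2],"twist": 0}
    - {"travel": [-2.5,60,2],"twist": 0}
    - {"travel": [-2.5,60,2],"twist": 0}

```text
clock: 6.95
tcp_pos: [0.514, -0.3684, 0.0603]
tcp_rot: [[1.0, 0.009, 0.019], [-0.019, -0.01, 1.0], [0.01, -1.0, -0.01]]
wrist_force: [0.6, -0.6, -0.6]
opening: 0.0857
```

```bash
python3 - <<'E'
from h import *
w=snap('wrist','wrist5')
st=telemetry.get_state();t=st['tcp_pos'];print(st['clock'],t,st['tcp_rot'],st['wrist_force'],st['opening'])
cv2.imwrite('pics/g5w.png',cv2.convertScaleAbs(cv2.resize(w['image'][130:380,100:420],None,fx=2.4,fy=2.4,interpolation=2),alpha=1.8,beta=10))
E
```

```text
7.0 [ 0.51474251 -0.36908436  0.0616312 ] [[ 0.99974623  0.01136772  0.01944888]
 [-0.01931693 -0.01160401  0.99974607]
 [ 0.01159052 -0.99986805 -0.01138147]] [ 0.80338815  0.47740259 -0.10347307] 0.085627358683765
```

View pics/g5w.png

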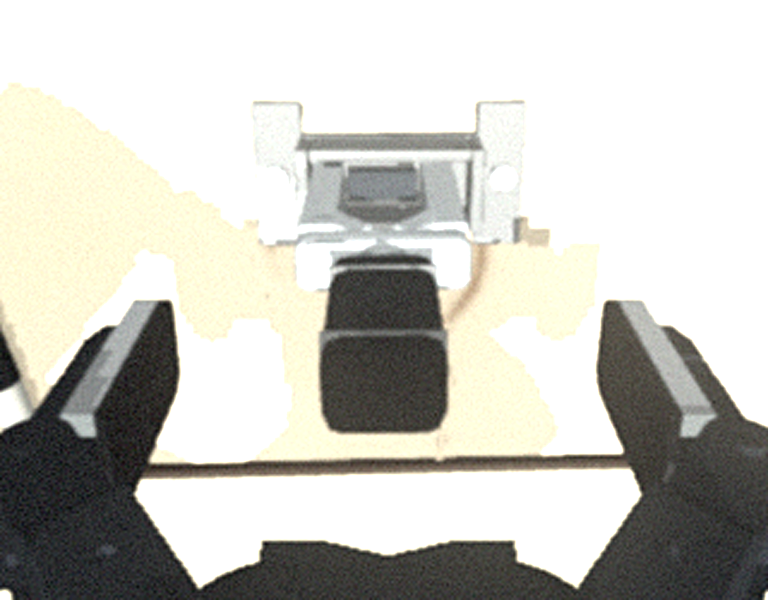

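jog_arm:
  plan:
    - {"travel": [0,8,0],"twist": 0}
    - {"travel": [0,16,0],"twist": 0}
    - {"travel": [0,17,0],"twist": 0}
    - {"travel": [0,17,0],"twist": 0}

```text
clock: 7.33
tcp_pos: [0.5146, -0.369, 0.0441]
tcp_rot: [[1.0, 0.011, 0.019], [-0.019, -0.011, 1.0], [0.011, -1.0, -0.011]]
wrist_force: [-0.5, -0.6, -0.1]
opening: 0.0853
```

jog_arm:
  plan:
    - {"travel": [0,0,0],"twist": 0}
    - {"travel": [0,0,0],"twist": 0}
    - {"travel": [0,0,0],"twist": 0}
    - {"travel": [0,0,0],"twist": 0}
    - {"travel": [0,0,0],"twist": 0}
    - {"travel": [0,0,0],"twist": 0}
    - {"travel": [0,0,0],"twist": 0}
    - {"travel": [0,0,0],"twist": 0}
  fingers: 255
  newtons: 60

```text
clock: 8.0
tcp_pos: [0.5147, -0.369, 0.0443]
tcp_rot: [[1.0, 0.011, 0.019], [-0.019, -0.011, 1.0], [0.011, -1.0, -0.011]]
wrist_force: [-0.2, 0.5, 1.8]
opening: 0.0235
```

```bash
python3 - <<'E'
from h import *
w=snap('wrist','wrist6')
st=telemetry.get_state();t=st['tcp_pos'];print(st['clock'],t,st['tcp_rot'],st['wrist_force'],st['opening'])
cv2.imwrite('pics/g6w.png',cv2.convertScaleAbs(cv2.resize(w['image'][130:380,100:420],None,fx=2.4,fy=2.4,interpolation=2),alpha=1.8,beta=10))
E
```

```text
8.05 [ 0.51466538 -0.36902871  0.04430002] [[ 0.99975354  0.01070382  0.01944949]
 [-0.01933137 -0.01103052  0.99975228]
 [ 0.0109157  -0.99988187 -0.01082088]] [-0.15855641 -0.21540665  1.35278064] 0.02373861655436783
```

View pics/g6w.png

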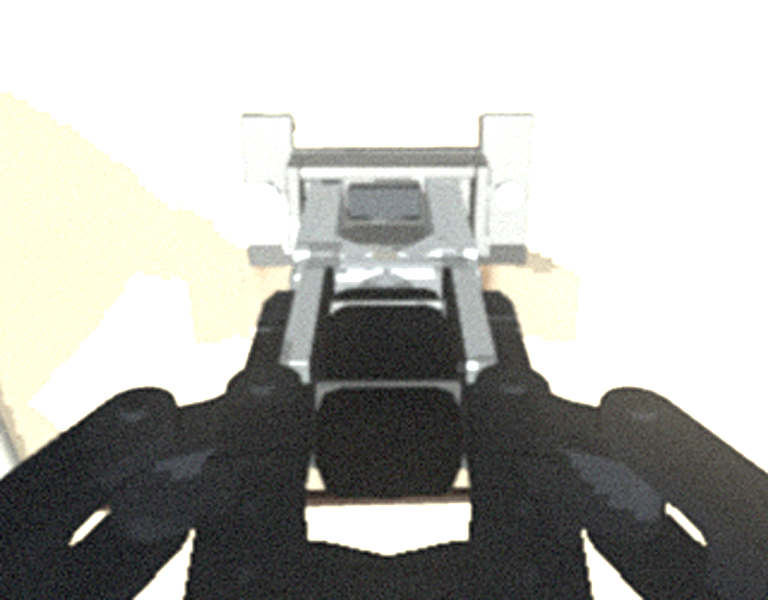

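jog_arm:
  plan:
    - {"travel": [0,-15,0],"twist": 0}
    - {"travel": [0,-40,0],"twist": 0}
    - {"travel": [0,-70,0],"twist": 0}
    - {"travel": [0,-100,0],"twist": 0}
    - {"travel": [0,-130,0],"twist": 0}
    - {"travel": [0,-155,0],"twist": 0}
    - {"travel": [0,-160,0],"twist": 0}
    - {"travel": [0,-160,0],"twist": 0}

```text
clock: 8.72
tcp_pos: [0.5136, -0.3678, 0.2056]
tcp_rot: [[1.0, 0.013, 0.019], [-0.019, -0.013, 1.0], [0.014, -1.0, -0.013]]
wrist_force: [0.1, -0.6, -3.8]
opening: 0.0229
```

```bash
python3 - <<'E'
from h import *
w=snap('wrist','wrist7');s=snap('scene','scene7')
st=telemetry.get_state();t=st['tcp_pos'];print(st['clock'],t,st['tcp_rot'],st['wrist_force'],st['ft_torque'],st['opening'])
f=lambda im,x,y,w,h,k:cv2.convertScaleAbs(cv2.resize(im[y:y+h,x:x+w],None,fx=k,fy=k,interpolation=2),alpha=1.4,beta=10)
cv2.imwrite('pics/g7w.png',f(w['image'],195,180,130,120,5))
cv2.imwrite('pics/g7s.png',f(s['image'],250,110,100,120,5))
R=st['tcp_rot']
print(((proj(s,[t-[0,0,.0403]])-[250,110])*5).tolist())
E
```

```text
8.8167 [ 0.51197789 -0.36636671  0.20207344] [[ 0.99977991  0.00793976  0.01941877]
 [-0.01935115 -0.00850692  0.99977656]
 [ 0.00810318 -0.99993229 -0.0083514 ]] [-0.20353765  0.38683798 -3.68390414] [ 0.01952829  0.01771765 -0.00123466] 0.023419310375887962
[[252.62689903455055, 483.0581280167173]]
```

View pics/g7w.png

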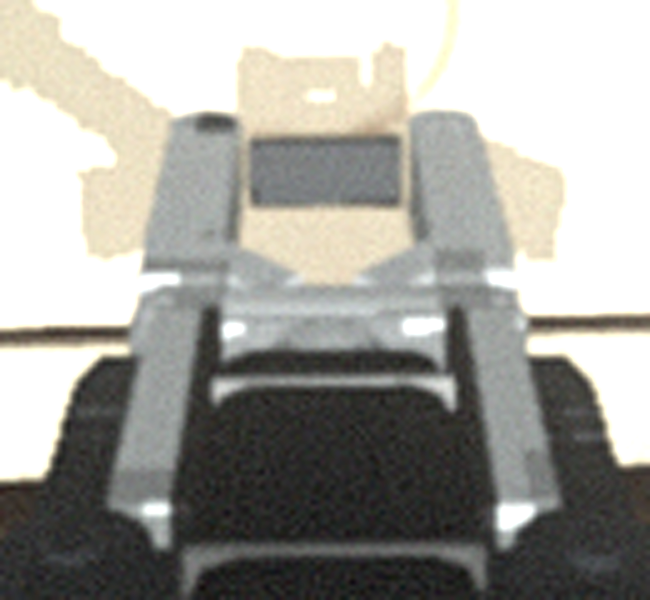

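View pics/g7s.png

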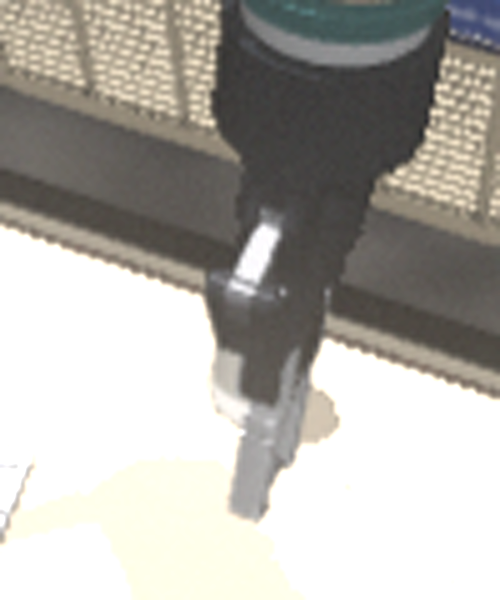

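The hook is held upright. The hinge pin mark is on the left prong (tool -x) and the gate is visible across the mouth. Next I'll move over the bracket.

jog_arm:
  plan:
    - {"travel": [4,0,25],"twist": -2}
    - {"travel": [10,0,55],"twist": -4}
    - {"travel": [17,0,85],"twist": -6}
    - {"travel": [24,0,120],"twist": -8}
    - {"travel": [31,0,155],"twist": -10}
    - {"travel": [37,0,185],"twist": -10}
    - {"travel": [40,0,200],"twist": -10}
    - {"travel": [40,0,201],"twist": -10}

```text
clock: 9.48
tcp_pos: [0.5548, -0.1616, 0.1977]
tcp_rot: [[0.987, 0.003, -0.158], [0.158, -0.004, 0.987], [0.002, -1.0, -0.004]]
wrist_force: [-1.3, -1.0, -4.5]
opening: 0.0235
```

jog_arm:
  plan:
    - {"travel": [0,0,0],"twist": 0}
    - {"travel": [0,0,0],"twist": 0}
    - {"travel": [0,0,0],"twist": 0}

```text
clock: 9.73
tcp_pos: [0.5539, -0.1624, 0.1963]
tcp_rot: [[0.988, 0.0, -0.157], [0.157, -0.003, 0.988], [-0.0, -1.0, -0.004]]
wrist_force: [-0.3, 0.2, -2.9]
opening: 0.0234
```

```bash
python3 - <<'E'
from h import *
w=snap('wrist','wrist8');s=snap('scene','scene8');t_=snap('top','top8')
st=telemetry.get_state();t=st['tcp_pos'];print(st['clock'],t,st['tcp_rot'],st['wrist_force'],st['ft_torque'],st['opening'])
f=lambda im,x,y,w,h,k:cv2.convertScaleAbs(cv2.resize(im[y:y+h,x:x+w],None,fx=k,fy=k,interpolation=2),alpha=1.1,beta=10)
cv2.imwrite('pics/g8w.png',f(w['image'],170,120,180,150,4.4))
cv2.imwrite('pics/g8s.png',f(s['image'],190,100,90,130,4.4))
E
```

```text
9.8833 [ 0.55454645 -0.16271192  0.19735582] [[ 0.98763169  0.0025512  -0.15677096]
 [ 0.15678028 -0.00399006  0.98762545]
 [ 0.00189411 -0.99998879 -0.00434069]] [-0.04489526 -1.28461718 -2.58640111] [-0.05215848 -0.0028036   0.01156861] 0.022874708707183975
```

View pics/g8w.png

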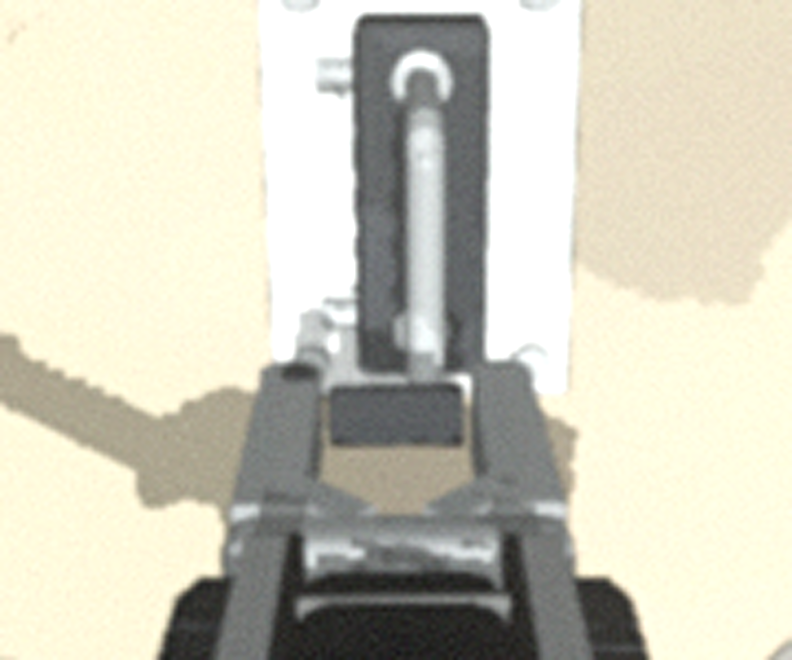

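View pics/g8s.png

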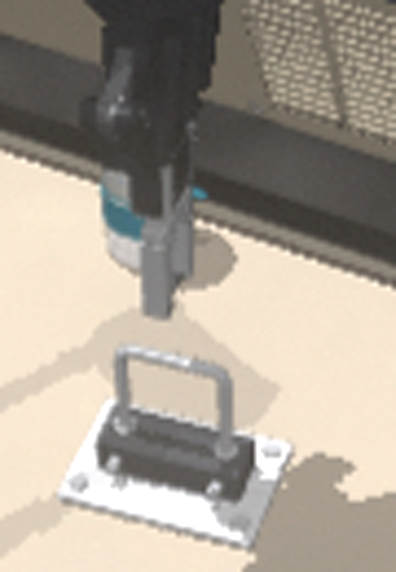

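```bash
python3 - <<'E'
from h import *
W=np.load('pics/wrist8.npy',allow_pickle=True).item();im=W['image'];g=cv2.cvtColor(im,cv2.COLOR_BGR2GRAY).astype(int)
st=telemetry.get_state();t=st['tcp_pos'];R=st['tcp_rot']
# bar edges: bright strip on dark block
L=[]
for r in range(152,192,4):
    row=g[r,250:282];d=np.diff(row);L.append((r,250+d.argmax()+.5+.0,250+d.argmin()+.5));
print(L)
f=lambda x,y:(170+x/4.4,120+y/4.4)
sc=lambda x:x
A=np.array(L);mid=(A[:,1]+A[:,2])/2+.5
p=np.polyfit(A[:,0],mid,1);print('fit',p,(mid-np.polyval(p,A[:,0])).round(1))
for z in(.1,.108,.116):
  a=onz(W,(np.polyval(p,150),150),z);b=onz(W,(np.polyval(p,192),192),z);d=a-b;print(z,a,b,'yaw y-axis-90',np.degrees(np.arctan2(d[1],d[0]))-90, 'in tool:',R.T@(a-t),R.T@(b-t))
pl=[onz(W,f(*q),.008) for q in((263,20),(278,340),(583,20),(569,340))]
for q in pl: print('plate',R.T@(q-t))
print('plate dir',[np.degrees(np.arctan2(*(a-b)[[1,0]]))-90 for a,b in((pl[0],pl[1]),(pl[2],pl[3]))])
hz=t[2]-.0403
for q in((322,385),(472,380),(330,390),(462,390),(262,370),(530,365)): print('hook',R.T@(onz(W,f(*q),hz+.007)-t))
print('toolyaw',np.degrees(np.arctan2(R[1,0],R[0,0])))
E
```

```text
[(152, np.float64(280.5), np.float64(250.5)), (156, np.float64(280.5), np.float64(250.5)), (160, np.float64(280.5), np.float64(250.5)), (164, np.float64(280.5), np.float64(250.5)), (168, np.float64(280.5), np.float64(250.5)), (172, np.float64(280.5), np.float64(250.5)), (176, np.float64(280.5), np.float64(250.5)), (180, np.float64(280.5), np.float64(250.5)), (184, np.float64(279.5), np.float64(250.5)), (188, np.float64(279.5), np.float64(250.5))]
fit [-1.21212121e-02  2.67960606e+02] [-0.1 -0.1 -0.   0.   0.1  0.1  0.2  0.2 -0.2 -0.2]
0.1 [ 0.55327553 -0.1292169   0.1       ] [ 0.55911951 -0.16734318  0.1       ] yaw y-axis-90 8.714447967909166 in tool: [0.00381175 0.09721784 0.03370236] [ 0.00360601  0.09738487 -0.00486829]
0.108 [ 0.5528986  -0.12766168  0.108     ] [ 0.55856571 -0.16463407  0.108     ] yaw y-axis-90 8.714447967909123 in tool: [0.00369847 0.08921076 0.0352627 ] [ 0.00349895  0.08937274 -0.00214061]
0.116 [ 0.55252167 -0.12610647  0.116     ] [ 0.55801192 -0.16192497  0.116     ] yaw y-axis-90 8.714447967909251 in tool: [0.00358518 0.08120368 0.03682304] [0.00339189 0.08136061 0.00058707]
plate [-0.03649303  0.18909368  0.04495658]
plate [-0.03514981  0.18947879 -0.04317801]
plate [0.0463122  0.18925001 0.04507328]
plate [ 0.04642472  0.18963276 -0.04305353]
plate dir [np.float64(9.893220658290602), np.float64(9.093231019897587)]
hook [-0.01293039  0.03325224  0.00544533]
hook [0.01096769 0.03329363 0.00633933]
hook [-0.01166873  0.03325836  0.00458768]
hook [0.00940335 0.03329813 0.00462009]
hook [-0.02241234  0.03322321  0.0079962 ]
hook [0.02011753 0.03329979 0.0089119 ]
toolyaw 9.020077401524448
```

```bash
python3 - <<'E'
from h import *
W=np.load('pics/wrist8.npy',allow_pickle=True).item();im=W['image'];g=cv2.cvtColor(im,cv2.COLOR_BGR2GRAY).astype(float)
st=telemetry.get_state();t=st['tcp_pos'];R=st['tcp_rot']
L=[]
for r in range(154,192,3):
    row=g[r-1:r+2,256:278].mean(0); 
    th=(row.max()+np.percentile(row,15))/2; c=np.where(row>th)[0]
    a,b=c[0],c[-1]
    ea=a-(row[a]-th)/(row[a]-row[a-1]) if a>0 else a; eb=b+(row[b]-th)/(row[b]-row[b+1]) if b<21 else b
    L.append((r,256+ea,256+eb))
A=np.array(L);print(A.round(1).tolist());mid=(A[:,1]+A[:,2])/2
p=np.polyfit(A[:,0],mid,1)
for z in(.1,.108,.116):
  a=onz(W,(np.polyval(p,150),150),z);b=onz(W,(np.polyval(p,192),192),z);d=a-b;print(z,a,b,'yaw',np.degrees(np.arctan2(d[1],d[0]))-90, 'in tool:',R.T@(a-t),R.T@(b-t))
  print('width',np.linalg.norm(onz(W,A[6,[1,0]],z)-onz(W,A[6,[2,0]],z)))
E
```

```text
[[154.0, 262.4, 270.2], [157.0, 262.8, 270.1], [160.0, 262.7, 270.1], [163.0, 262.6, 270.2], [166.0, 262.6, 270.2], [169.0, 262.6, 270.2], [172.0, 262.7, 270.1], [175.0, 262.7, 270.2], [178.0, 262.7, 270.2], [181.0, 262.7, 270.1], [184.0, 262.7, 270.1], [187.0, 262.7, 270.1], [190.0, 262.6, 270.1]]
0.1 [ 0.55350326 -0.12918042  0.1       ] [ 0.55980306 -0.16723361  0.1       ] yaw 9.40020418296919 in tool: [0.00404238 0.09721827 0.0337027 ] [ 0.00429828  0.09738618 -0.00486724]
width 0.006620347336861627
0.108 [ 0.55311943 -0.1276263   0.108     ] [ 0.55922858 -0.16452782  0.108     ] yaw 9.400204182969105 in tool: [0.00392212 0.08921118 0.03526303] [ 0.00417027  0.08937401 -0.00213959]
width 0.006419983238308638
0.116 [ 0.55273561 -0.12607219  0.116     ] [ 0.55865409 -0.16182203  0.116     ] yaw 9.400204182969361 in tool: [0.00380185 0.08120409 0.03682336] [0.00404226 0.08136184 0.00058805]
width 0.006219619139755746
```

jog_arm:
  plan:
    - {"travel": [3,10,0],"twist": -0.4}
    - {"travel": [3,20,0],"twist": -0.4}
    - {"travel": [3,30,0],"twist": -0.4}
    - {"travel": [3,33,0],"twist": -0.4}
    - {"travel": [3,33,0],"twist": -0.4}
    - {"travel": [3,33,0],"twist": -0.4}
    - {"travel": [3,33,0],"twist": -0.4}

```text
clock: 10.47
tcp_pos: [0.5579, -0.1625, 0.1646]
tcp_rot: [[0.986, 0.003, -0.164], [0.164, -0.004, 0.986], [0.002, -1.0, -0.005]]
wrist_force: [-0.1, 0.9, -2.1]
opening: 0.0233
```

```bash
python3 - <<'E'
from h import *
w=snap('wrist','wrist9');s=snap('scene','scene9')
st=telemetry.get_state();t=st['tcp_pos'];print(st['clock'],t,st['tcp_rot'],st['wrist_force'],st['ft_torque'],st['opening'])
f=lambda im,x,y,w,h,k:cv2.convertScaleAbs(cv2.resize(im[y:y+h,x:x+w],None,fx=k,fy=k,interpolation=2),alpha=1.1,beta=10)
cv2.imwrite('pics/g9.png',np.hstack([f(w['image'],195,150,110,110,5),f(s['image'],205,140,50,110,5)]))
E
```

```text
10.5667 [ 0.55799062 -0.16251952  0.16494698] [[ 0.98649697  0.00368518 -0.16373803]
 [ 0.16375391 -0.00452144  0.98649086]
 [ 0.00289506 -0.99998299 -0.00506385]] [ 0.54844505 -0.12054051 -3.24698838] [ 0.01543025 -0.03102227 -0.04747362] 0.02334662238049162
```

View pics/g9.png

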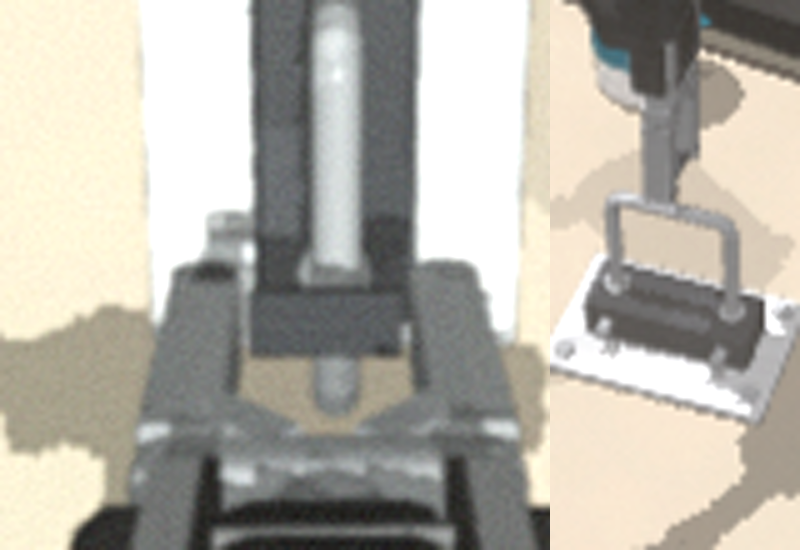

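The bar sits at px 337 and the gate's middle at 327, so it is about 2 mm toward the nose, as wanted. Now I'll make a slow descent to contact.

jog_arm:
  plan:
    - {"travel": [0,1.5,0],"twist": 0}
    - {"travel": [0,3,0],"twist": 0}
    - {"travel": [0,4.5,0],"twist": 0}
    - {"travel": [0,6,0],"twist": 0}
    - {"travel": [0,7.5,0],"twist": 0}
    - {"travel": [0,7.5,0],"twist": 0}

```text
clock: 11.07
tcp_pos: [0.5577, -0.1624, 0.157]
tcp_rot: [[0.987, 0.003, -0.164], [0.164, -0.004, 0.986], [0.002, -1.0, -0.005]]
wrist_force: [-0.7, -0.1, -4.0]
opening: 0.0231
```

jog_arm:
  plan:
    - {"travel": [0,1.5,0],"twist": 0}
    - {"travel": [0,3,0],"twist": 0}
    - {"travel": [0,4,0],"twist": 0}
    - {"travel": [0,4,0],"twist": 0}

```text
clock: 11.4
tcp_pos: [0.5575, -0.1624, 0.1526]
tcp_rot: [[0.986, 0.002, -0.164], [0.164, -0.004, 0.986], [0.002, -1.0, -0.004]]
wrist_force: [-0.8, 0.3, -3.2]
opening: 0.0233
```

jog_arm:
  plan:
    - {"travel": [0,1.5,0],"twist": 0}
    - {"travel": [0,3,0],"twist": 0}
    - {"travel": [0,4,0],"twist": 0}
    - {"travel": [0,4,0],"twist": 0}

```text
clock: 11.73
tcp_pos: [0.5574, -0.1623, 0.1483]
tcp_rot: [[0.987, 0.002, -0.164], [0.164, -0.004, 0.986], [0.001, -1.0, -0.004]]
wrist_force: [-0.9, 0.0, -3.2]
opening: 0.0232
```

jog_arm:
  plan:
    - {"travel": [0,1.5,0],"twist": 0}
    - {"travel": [0,3,0],"twist": 0}
    - {"travel": [0,4,0],"twist": 0}
    - {"travel": [0,4,0],"twist": 0}

```text
clock: 12.07
tcp_pos: [0.5572, -0.1623, 0.1439]
tcp_rot: [[0.986, 0.001, -0.164], [0.164, -0.003, 0.986], [0.001, -1.0, -0.004]]
wrist_force: [-0.6, -0.0, -2.6]
opening: 0.0236
```

jog_arm:
  plan:
    - {"travel": [0,1.5,0],"twist": 0}
    - {"travel": [0,3,0],"twist": 0}
    - {"travel": [0,3,0],"twist": 0}

```text
clock: 12.32
tcp_pos: [0.5569, -0.1622, 0.1406]
tcp_rot: [[0.987, 0.001, -0.164], [0.164, -0.003, 0.986], [0.0, -1.0, -0.003]]
wrist_force: [0.1, -0.3, -2.1]
opening: 0.0232
```

```bash
python3 - <<'E'
from h import *
w=snap('wrist','wrist10');s=snap('scene','scene10')
st=telemetry.get_state();t=st['tcp_pos'];print(st['clock'],t,st['tcp_rot'],st['wrist_force'],st['ft_torque'],st['opening'])
f=lambda im,x,y,w,h,k:cv2.convertScaleAbs(cv2.resize(im[y:y+h,x:x+w],None,fx=k,fy=k,interpolation=2),alpha=1.1,beta=10)
cv2.imwrite('pics/g10.png',np.hstack([f(w['image'],195,150,110,110,5),f(s['image'],205,140,50,110,5)]))
E
```

```text
12.4167 [ 0.55711183 -0.16224555  0.14085468] [[ 9.86511032e-01  1.02140845e-03 -1.63691603e-01]
 [ 1.63694165e-01 -3.39208900e-03  9.86505304e-01]
 [ 4.52368364e-04 -9.99993725e-01 -3.51353182e-03]] [-0.35912518  0.01595601 -3.45926806] [-0.00263445  0.00445966 -0.01311949] 0.023401412156635208
```

View pics/g10.png

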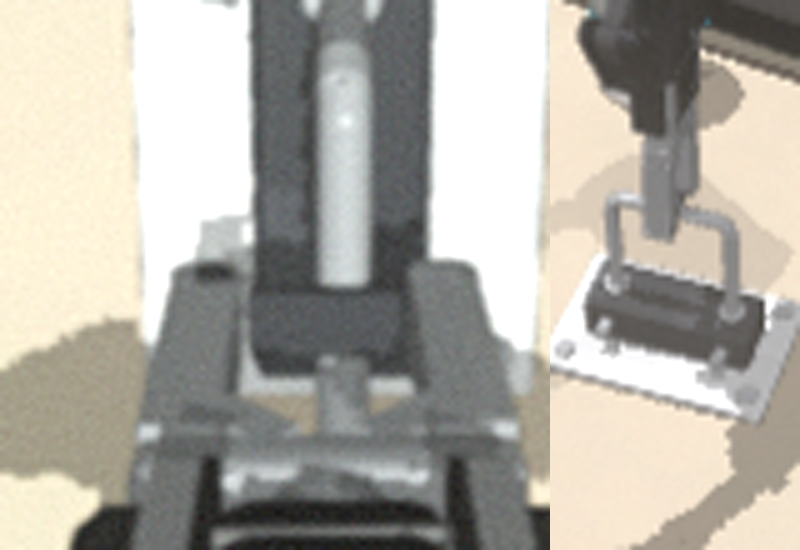

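jog_arm:
  plan:
    - {"travel": [0,1.5,0],"twist": 0}
    - {"travel": [0,3,0],"twist": 0}
    - {"travel": [0,3,0],"twist": 0}

```text
clock: 12.67
tcp_pos: [0.5574, -0.1624, 0.1385]
tcp_rot: [[0.987, 0.002, -0.164], [0.164, -0.004, 0.986], [0.001, -1.0, -0.004]]
wrist_force: [-0.9, -0.2, 2.2]
opening: 0.0232
```

jog_arm:
  plan:
    - {"travel": [0,1.5,0],"twist": 0}
    - {"travel": [0,3,0],"twist": 0}
    - {"travel": [0,3,0],"twist": 0}

```text
clock: 12.92
tcp_pos: [0.5574, -0.1624, 0.1358]
tcp_rot: [[0.986, 0.002, -0.164], [0.164, -0.004, 0.986], [0.001, -1.0, -0.004]]
wrist_force: [-0.9, 1.3, 3.6]
opening: 0.0235
```

jog_arm:
  plan:
    - {"travel": [0,1.5,0],"twist": 0}
    - {"travel": [0,3,0],"twist": 0}
    - {"travel": [0,4.5,0],"twist": 0}
    - {"travel": [0,6,0],"twist": 0}
    - {"travel": [0,6,0],"twist": 0}

```text
clock: 13.33
tcp_pos: [0.5582, -0.1625, 0.1302]
tcp_rot: [[0.987, 0.004, -0.164], [0.164, -0.004, 0.986], [0.003, -1.0, -0.005]]
wrist_force: [-1.1, 1.2, 6.5]
opening: 0.023
```

jog_arm:
  plan:
    - {"travel": [0,1.5,0],"twist": 0}
    - {"travel": [0,3,0],"twist": 0}
    - {"travel": [0,4.5,0],"twist": 0}
    - {"travel": [0,6,0],"twist": 0}
    - {"travel": [0,6,0],"twist": 0}

```text
clock: 13.75
tcp_pos: [0.5576, -0.163, 0.1242]
tcp_rot: [[0.986, 0.003, -0.164], [0.164, -0.005, 0.986], [0.002, -1.0, -0.006]]
wrist_force: [-2.3, -0.7, 5.3]
opening: 0.0231
```

```bash
python3 - <<'E'
from h import *
w=snap('wrist','wrist11');s=snap('scene','scene11')
st=telemetry.get_state();t=st['tcp_pos'];print(st['clock'],t,st['tcp_rot'],st['wrist_force'],st['ft_torque'],st['opening'])
f=lambda im,x,y,w,h,k:cv2.convertScaleAbs(cv2.resize(im[y:y+h,x:x+w],None,fx=k,fy=k,interpolation=2),alpha=1.1,beta=10)
cv2.imwrite('pics/g11.png',np.hstack([f(w['image'],195,150,110,110,5),f(s['image'],205,140,50,110,5)]))
E
```

```text
13.85 [ 0.55760014 -0.16300278  0.12423428] [[ 0.98645889  0.00284085 -0.1639841 ]
 [ 0.16399725 -0.00526414  0.98644675]
 [ 0.00193912 -0.99998211 -0.00565875]] [-3.61669313 -0.14396861  5.07622745] [-0.10466927  0.73747574 -0.01737847] 0.02346192873029968
```

View pics/g11.png

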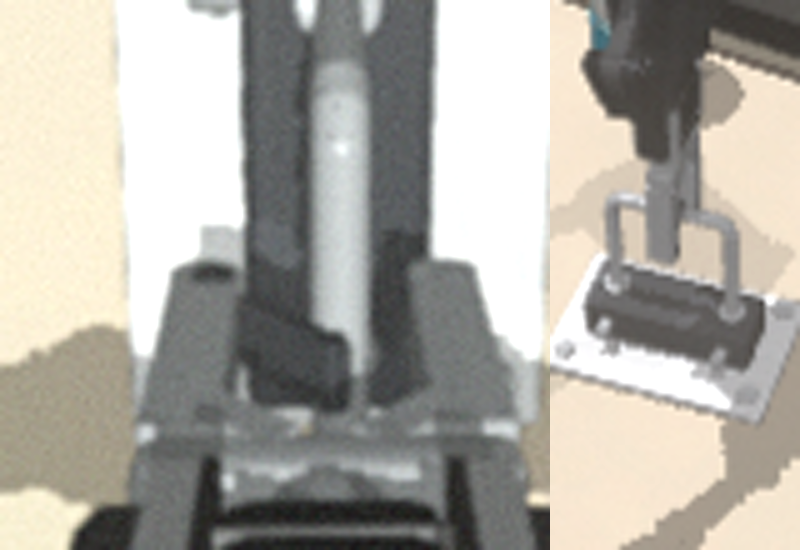

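The gate is hinged on the left and swinging up, with the bar at px 340 inside the mouth. I'll continue down.

jog_arm:
  plan:
    - {"travel": [0,1.5,0],"twist": 0}
    - {"travel": [0,3,0],"twist": 0}
    - {"travel": [0,4.5,0],"twist": 0}
    - {"travel": [0,6,0],"twist": 0}
    - {"travel": [0,6,0],"twist": 0}

```text
clock: 14.27
tcp_pos: [0.5568, -0.1632, 0.1175]
tcp_rot: [[0.986, 0.001, -0.164], [0.164, -0.005, 0.986], [-0.0, -1.0, -0.006]]
wrist_force: [-3.7, -1.2, 2.5]
opening: 0.0232
```

jog_arm:
  plan:
    - {"travel": [0,1.5,0],"twist": 0}
    - {"travel": [0,3,0],"twist": 0}
    - {"travel": [0,4.5,0],"twist": 0}
    - {"travel": [0,6,0],"twist": 0}
    - {"travel": [0,6,0],"twist": 0}

```text
clock: 14.68
tcp_pos: [0.5576, -0.1628, 0.1105]
tcp_rot: [[0.986, 0.002, -0.164], [0.164, -0.004, 0.986], [0.001, -1.0, -0.005]]
wrist_force: [-0.5, -0.0, -2.2]
opening: 0.0231
```

```bash
cat > v.py <<'E'
from h import *
import sys
n=sys.argv[1]
w=snap('wrist','wrist'+n);s=snap('scene','scene'+n)
st=telemetry.get_state();t=st['tcp_pos'];print(st['clock'],t,st['tcp_rot'],st['wrist_force'],st['ft_torque'],st['opening'])
f=lambda im,x,y,w,h,k:cv2.convertScaleAbs(cv2.resize(im[y:y+h,x:x+w],None,fx=k,fy=k,interpolation=2),alpha=1.3,beta=20)
cv2.imwrite('pics/g'+n+'.png',np.hstack([f(w['image'],195,150,110,110,5),f(s['image'],205,140,50,110,5)]))
E
python3 v.py 12
```

```text
14.7833 [ 0.55759389 -0.16304316  0.11111305] [[ 0.98645534  0.00204239 -0.16401734]
 [ 0.16402564 -0.00494513  0.98644368]
 [ 0.00120362 -0.99998569 -0.00521315]] [-0.10127387  0.11220377 -3.97916245] [ 0.0292138  -0.0343281  -0.03649674] 0.023218632734490718
```

View pics/g12.png

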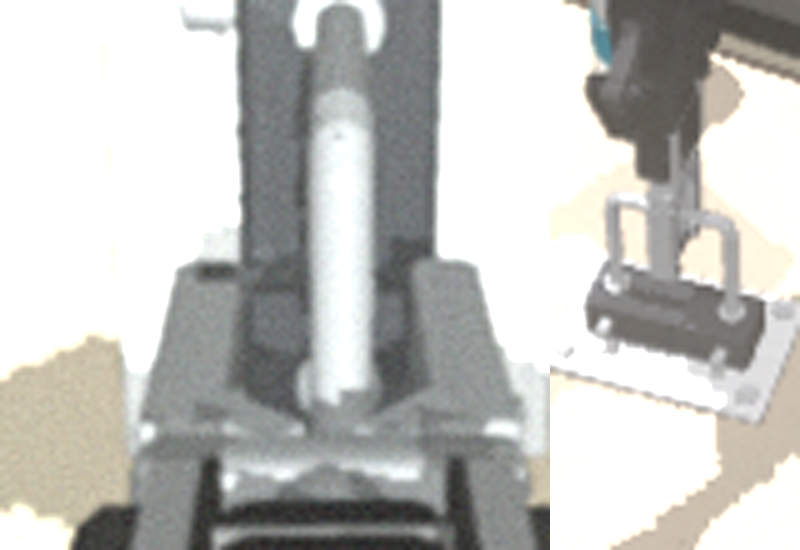

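The force dropped back to the hook's weight, and the gate shows shut on both sides of the bar (rows 290 to 345). I'll add a small margin downward, then rise to the gate.

jog_arm:
  plan:
    - {"travel": [0,1.5,0],"twist": 0}
    - {"travel": [0,3,0],"twist": 0}
    - {"travel": [0,4,0],"twist": 0}
    - {"travel": [0,4,0],"twist": 0}

```text
clock: 15.12
tcp_pos: [0.5575, -0.1629, 0.1068]
tcp_rot: [[0.986, 0.002, -0.164], [0.164, -0.005, 0.986], [0.001, -1.0, -0.005]]
wrist_force: [0.4, 0.0, -3.3]
opening: 0.0229
```

jog_arm:
  plan:
    - {"travel": [0,-2,0],"twist": 0}
    - {"travel": [0,-4,0],"twist": 0}
    - {"travel": [0,-6,0],"twist": 0}
    - {"travel": [0,-8,0],"twist": 0}
    - {"travel": [0,-10,0],"twist": 0}
    - {"travel": [0,-12,0],"twist": 0}
    - {"travel": [0,-12,0],"twist": 0}

```text
clock: 15.7
tcp_pos: [0.5578, -0.1631, 0.1194]
tcp_rot: [[0.986, 0.003, -0.164], [0.164, -0.005, 0.986], [0.002, -1.0, -0.006]]
wrist_force: [0.9, 0.8, -3.3]
opening: 0.0234
```

jog_arm:
  plan:
    - {"travel": [0,-1,0],"twist": 0}
    - {"travel": [0,-2,0],"twist": 0}
    - {"travel": [0,-2,0],"twist": 0}

```text
clock: 15.95
tcp_pos: [0.558, -0.1631, 0.1216]
tcp_rot: [[0.986, 0.003, -0.164], [0.164, -0.005, 0.986], [0.002, -1.0, -0.006]]
wrist_force: [0.8, 0.1, -3.1]
opening: 0.0235
```

jog_arm:
  plan:
    - {"travel": [0,-1,0],"twist": 0}
    - {"travel": [0,-2,0],"twist": 0}
    - {"travel": [0,-2,0],"twist": 0}

```text
clock: 16.2
tcp_pos: [0.5581, -0.1631, 0.1239]
tcp_rot: [[0.986, 0.003, -0.164], [0.164, -0.005, 0.986], [0.003, -1.0, -0.006]]
wrist_force: [1.3, -0.3, -3.5]
opening: 0.0232
```

jog_arm:
  plan:
    - {"travel": [0,-1,0],"twist": 0}
    - {"travel": [0,-1,0],"twist": 0}

```text
clock: 16.37
tcp_pos: [0.5582, -0.1631, 0.125]
tcp_rot: [[0.986, 0.004, -0.164], [0.164, -0.006, 0.986], [0.003, -1.0, -0.006]]
wrist_force: [-0.7, -0.5, -3.2]
opening: 0.0234
```

jog_arm:
  plan:
    - {"travel": [0,-1,0],"twist": 0}
    - {"travel": [0,-1,0],"twist": 0}

```text
clock: 16.53
tcp_pos: [0.5583, -0.1632, 0.1262]
tcp_rot: [[0.986, 0.004, -0.164], [0.164, -0.006, 0.986], [0.003, -1.0, -0.006]]
wrist_force: [-1.2, 0.4, -2.8]
opening: 0.0233
```

jog_arm:
  plan:
    - {"travel": [0,-0.7,0],"twist": 0}
    - {"travel": [0,-0.7,0],"twist": 0}

```text
clock: 16.7
tcp_pos: [0.5584, -0.1632, 0.1271]
tcp_rot: [[0.986, 0.004, -0.164], [0.164, -0.006, 0.986], [0.003, -1.0, -0.006]]
wrist_force: [-0.4, 0.3, -2.9]
opening: 0.0234
```

jog_arm:
  plan:
    - {"travel": [0,-0.7,0],"twist": 0}
    - {"travel": [0,-0.7,0],"twist": 0}

```text
clock: 16.87
tcp_pos: [0.5584, -0.1632, 0.1278]
tcp_rot: [[0.986, 0.004, -0.164], [0.164, -0.006, 0.986], [0.003, -1.0, -0.006]]
wrist_force: [-0.4, -0.2, -3.6]
opening: 0.0233
```

```bash
python3 v.py 13
```

```text
16.9667 [ 0.55840914 -0.16321659  0.12777416] [[ 0.98643492  0.00423217 -0.16409826]
 [ 0.16412106 -0.00576364  0.98642337]
 [ 0.00322891 -0.99997443 -0.00638005]] [-0.30300314  0.61016995 -1.9462139 ] [0.03526202 0.03724569 0.01279077] 0.0235145725199094
```

View pics/g13.png

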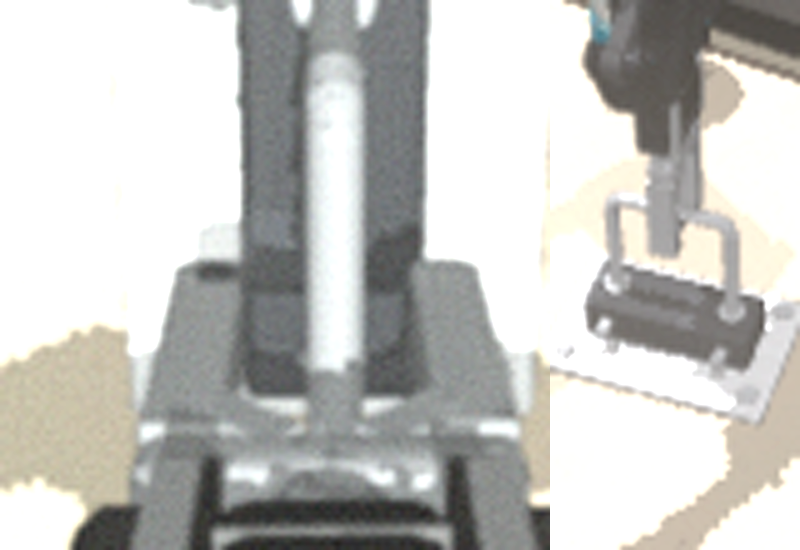

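The gate is still shut, with the bar in front of it, that is, inside the hook. I'll continue gently.

jog_arm:
  plan:
    - {"travel": [0,-0.8,0],"twist": 0}
    - {"travel": [0,-0.8,0],"twist": 0}

```text
clock: 17.13
tcp_pos: [0.5583, -0.1632, 0.128]
tcp_rot: [[0.986, 0.004, -0.164], [0.164, -0.006, 0.986], [0.003, -1.0, -0.006]]
wrist_force: [0.6, 0.5, -7.5]
opening: 0.0229
```

jog_arm:
  plan:
    - {"travel": [0,-0.7,0],"twist": 0}
    - {"travel": [0,-0.7,0],"twist": 0}

```text
clock: 17.3
tcp_pos: [0.5583, -0.1631, 0.1281]
tcp_rot: [[0.986, 0.003, -0.164], [0.164, -0.005, 0.986], [0.003, -1.0, -0.006]]
wrist_force: [1.5, -1.3, -9.2]
opening: 0.0235
```

jog_arm:
  plan:
    - {"travel": [0,-0.7,0],"twist": 0}
    - {"travel": [0,-0.7,0],"twist": 0}

```text
clock: 17.47
tcp_pos: [0.5583, -0.1631, 0.1281]
tcp_rot: [[0.986, 0.003, -0.164], [0.164, -0.005, 0.986], [0.002, -1.0, -0.005]]
wrist_force: [1.4, -1.1, -12.5]
opening: 0.0233
```

jog_arm:
  plan:
    - {"travel": [0,-0.4,0],"twist": 0}
    - {"travel": [0,-0.4,0],"twist": 0}

```text
clock: 17.63
tcp_pos: [0.5583, -0.1631, 0.1281]
tcp_rot: [[0.986, 0.003, -0.164], [0.164, -0.005, 0.986], [0.002, -1.0, -0.005]]
wrist_force: [2.6, -0.5, -10.9]
opening: 0.0231
```

```bash
python3 v.py 14
```

```text
17.7333 [ 0.55829201 -0.16308914  0.12814187] [[ 0.986456    0.00272924 -0.16400337]
 [ 0.16401518 -0.00488907  0.9864457 ]
 [ 0.00189042 -0.99998432 -0.00527049]] [  2.76168314  -0.98819245 -11.81502649] [-0.13193965 -0.50650719 -0.0194044 ] 0.023597420534433998
```

View pics/g14.png

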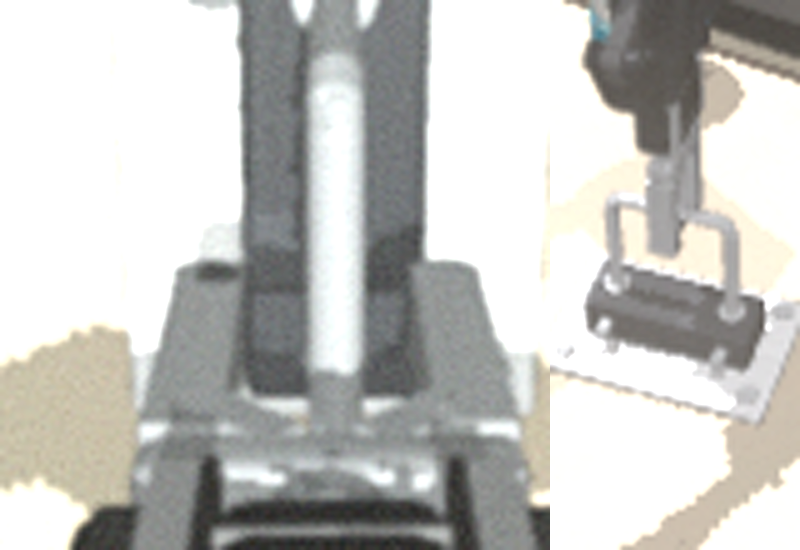

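The gate holds at about 8 N beyond the weight. Now I'll lower onto the roof, recentring 1.5 mm.

jog_arm:
  plan:
    - {"travel": [0,3,0],"twist": 0}
    - {"travel": [0,7,0],"twist": 0}
    - {"travel": [0.5,11,0],"twist": 0}
    - {"travel": [1,15,0],"twist": 0}
    - {"travel": [1.5,19,0],"twist": 0}
    - {"travel": [1.5,23,0],"twist": 0}
    - {"travel": [1.5,26,0],"twist": 0}
    - {"travel": [1.5,26,0],"twist": 0}

```text
clock: 18.4
tcp_pos: [0.5592, -0.1627, 0.1013]
tcp_rot: [[0.986, 0.001, -0.164], [0.164, -0.004, 0.986], [0.0, -1.0, -0.004]]
wrist_force: [0.1, 0.3, -3.1]
opening: 0.0233
```

jog_arm:
  plan:
    - {"travel": [0,1,0],"twist": 0}
    - {"travel": [0,2,0],"twist": 0}
    - {"travel": [0,3,0],"twist": 0}
    - {"travel": [0,4,0],"twist": 0}
    - {"travel": [0,4,0],"twist": 0}

```text
clock: 18.82
tcp_pos: [0.5592, -0.1627, 0.0971]
tcp_rot: [[0.986, 0.001, -0.164], [0.164, -0.004, 0.986], [0.0, -1.0, -0.004]]
wrist_force: [0.4, -0.3, -2.9]
opening: 0.0234
```

```bash
python3 v.py 15
```

```text
18.9167 [ 0.55928321 -0.16275264  0.097296  ] [[ 9.86457458e-01  1.22177471e-03 -1.64012775e-01]
 [ 1.64016535e-01 -4.24439838e-03  9.86448458e-01]
 [ 5.09082226e-04 -9.99990246e-01 -4.38730969e-03]] [-0.88851225 -1.00047667 -3.54770821] [-0.00216856  0.00538967  0.02691404] 0.02299759124769811
```

View pics/g15.png

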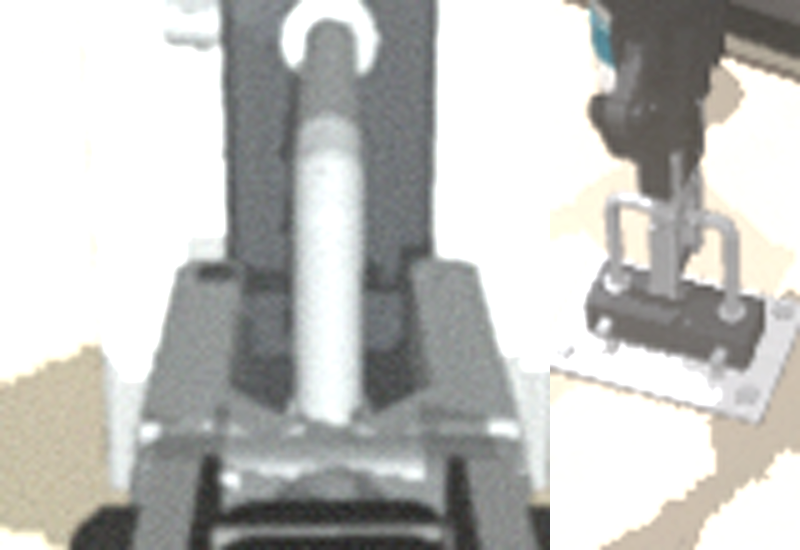

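jog_arm:
  plan:
    - {"travel": [0,1,0],"twist": 0}
    - {"travel": [0,2,0],"twist": 0}
    - {"travel": [0,2,0],"twist": 0}

```text
clock: 19.17
tcp_pos: [0.5591, -0.1627, 0.0951]
tcp_rot: [[0.986, 0.001, -0.164], [0.164, -0.004, 0.986], [0.0, -1.0, -0.004]]
wrist_force: [1.2, -0.2, -3.2]
opening: 0.0237
```

jog_arm:
  plan:
    - {"travel": [0,1,0],"twist": 0}
    - {"travel": [0,1,0],"twist": 0}

```text
clock: 19.33
tcp_pos: [0.559, -0.1627, 0.0939]
tcp_rot: [[0.986, 0.001, -0.164], [0.164, -0.004, 0.986], [-0.0, -1.0, -0.004]]
wrist_force: [0.1, 0.1, -2.8]
opening: 0.0234
```

jog_arm:
  plan:
    - {"travel": [0,0.8,0],"twist": 0}
    - {"travel": [0,0.8,0],"twist": 0}

```text
clock: 19.5
tcp_pos: [0.5588, -0.1626, 0.0929]
tcp_rot: [[0.986, 0.0, -0.164], [0.164, -0.004, 0.986], [-0.0, -1.0, -0.004]]
wrist_force: [-0.7, -0.1, -3.0]
opening: 0.0233
```

jog_arm:
  plan:
    - {"travel": [0,0.7,0],"twist": 0}
    - {"travel": [0,0.7,0],"twist": 0}

```text
clock: 19.67
tcp_pos: [0.5589, -0.1627, 0.0926]
tcp_rot: [[0.986, 0.001, -0.164], [0.164, -0.004, 0.986], [-0.0, -1.0, -0.004]]
wrist_force: [-1.6, 0.4, -0.3]
opening: 0.0236
```

jog_arm:
  plan:
    - {"travel": [0,0.6,0],"twist": 0}
    - {"travel": [0,0.6,0],"twist": 0}

```text
clock: 19.83
tcp_pos: [0.559, -0.1627, 0.0926]
tcp_rot: [[0.986, 0.001, -0.164], [0.164, -0.004, 0.986], [0.0, -1.0, -0.004]]
wrist_force: [-1.4, 0.4, 1.7]
opening: 0.0236
```

The roof has landed on the bar: the weight is carried by it, with about 2 N of push. Now I'll let go.

jog_arm:
  plan:
    - {"travel": [0,0,0],"twist": 0}
    - {"travel": [0,0,0],"twist": 0}
    - {"travel": [0,0,0],"twist": 0}
    - {"travel": [0,0,0],"twist": 0}
    - {"travel": [0,0,0],"twist": 0}
    - {"travel": [0,0,0],"twist": 0}
    - {"travel": [0,0,0],"twist": 0}
    - {"travel": [0,0,0],"twist": 0}
  fingers: 0

```text
clock: 20.5
tcp_pos: [0.559, -0.1627, 0.0925]
tcp_rot: [[0.986, 0.001, -0.164], [0.164, -0.004, 0.986], [0.0, -1.0, -0.004]]
wrist_force: [-0.4, 0.6, -0.3]
opening: 0.0851
```

```bash
python3 v.py 16; python3 - <<'E'
import cv2
im=cv2.imread('pics/wrist16.png');cv2.imwrite('pics/g16b.png',cv2.resize(im,(800,600),interpolation=2))
E
```

```text
20.6 [ 0.55899588 -0.16265946  0.09256225] [[ 9.86459829e-01  9.06589330e-04 -1.64000563e-01]
 [ 1.64002936e-01 -4.18405606e-03  9.86450977e-01]
 [ 2.08118382e-04 -9.99990836e-01 -4.27608654e-03]] [ 0.05829257 -0.138644   -0.08653069] [-0.01866895 -0.01037181  0.00811285] 0.08583859027091695
```

View pics/g16b.png

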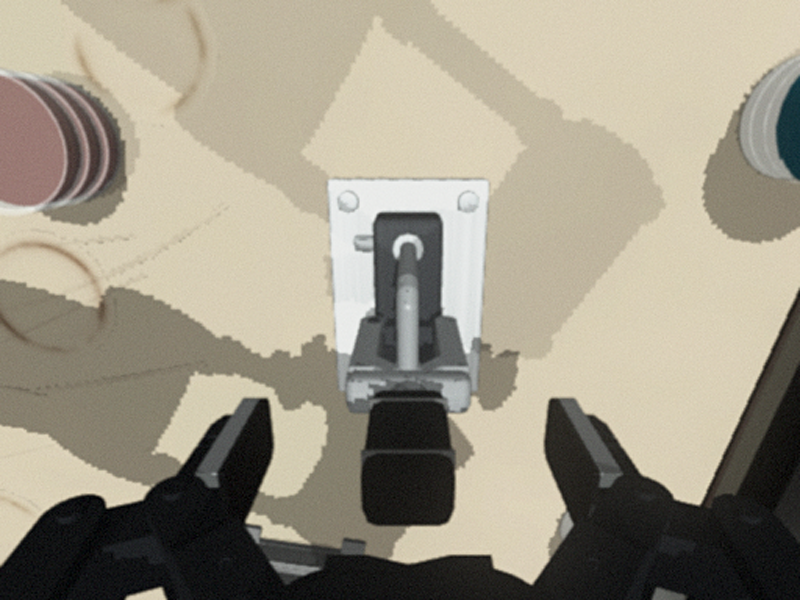

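The hook hangs free and upright, its handle at (408,480) between the open fingers. I'll retreat straight up.

jog_arm:
  plan:
    - {"travel": [0,-15,0],"twist": 0}
    - {"travel": [0,-40,0],"twist": 0}
    - {"travel": [0,-70,0],"twist": 0}
    - {"travel": [0,-105,0],"twist": 0}
    - {"travel": [0,-140,0],"twist": 0}
    - {"travel": [0,-165,0],"twist": 0}
    - {"travel": [0,-165,0],"twist": 0}
    - {"travel": [0,-165,0],"twist": 0}

```text
clock: 21.27
tcp_pos: [0.5597, -0.1623, 0.2594]
tcp_rot: [[0.986, 0.005, -0.164], [0.164, -0.006, 0.986], [0.004, -1.0, -0.006]]
wrist_force: [-0.0, 0.1, -0.7]
opening: 0.0853
```

```bash
python3 v.py 17; python3 - <<'E'
import cv2,numpy as np
f=lambda im,x,y,w,h,k:cv2.resize(im[y:y+h,x:x+w],None,fx=k,fy=k,interpolation=2)
w=cv2.imread('pics/wrist17.png');s=cv2.imread('pics/scene17.png')
cv2.imwrite('pics/g17b.png',np.hstack([f(w,190,120,130,140,4),f(s,205,140,60,140,4)]))
cv2.imwrite('pics/g17c.png',s)
E
```

```text
21.3667 [ 0.55808646 -0.16168746  0.25636991] [[ 0.98645269 -0.00114393 -0.16404202]
 [ 0.1640374  -0.00336684  0.98644837]
 [-0.00168073 -0.99999368 -0.00313358]] [-0.77212022  1.00015275  0.14040361] [0.04872499 0.00444269 0.0259254 ] 0.08526715745852152
```

View pics/g17b.png

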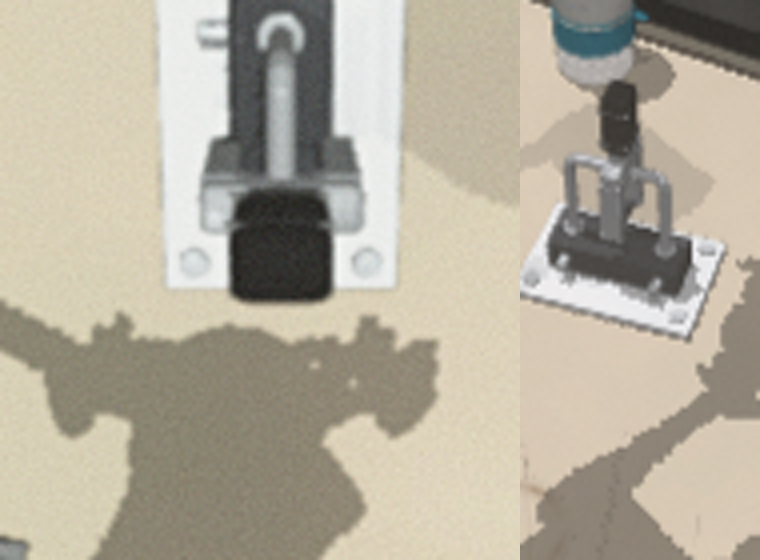

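View pics/g17c.png

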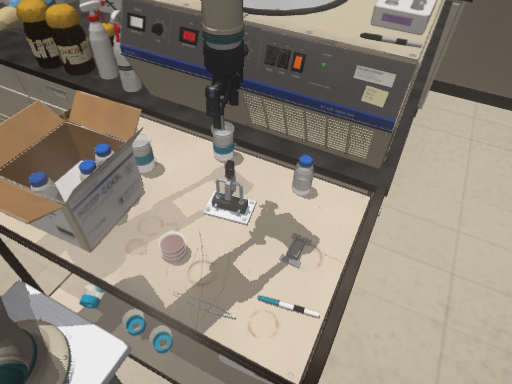

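The hook hangs upright on the bar at (230,185). The cup (223,140), bottle (303,175) and dishes (173,247) are where they started. I'll hold half a second, then hand in.

jog_arm:
  plan:
    - {"travel": [0,0,0],"twist": 0}
    - {"travel": [0,0,0],"twist": 0}
    - {"travel": [0,0,0],"twist": 0}
    - {"travel": [0,0,0],"twist": 0}
    - {"travel": [0,0,0],"twist": 0}
    - {"travel": [0,0,0],"twist": 0}

```text
clock: 21.87
tcp_pos: [0.5581, -0.1617, 0.2562]
tcp_rot: [[0.986, -0.001, -0.164], [0.164, -0.003, 0.986], [-0.002, -1.0, -0.003]]
wrist_force: [-0.4, -0.2, 0.0]
opening: 0.0846
```

```bash
python3 -c "
from h import *
print(telemetry.get_state()['clock'],robot.finish_job())"
```

```text
the job is handed in; nothing more can be done
21.8667 None
```

The hook is on the lashing eye with its gate shut, hanging upright from the bar and released. The job was handed in at 21.9 s.

- **Pressing on:** The gate touched the bar at a TCP height of about 0.139 m. The highest load I read while pressing was about 10 N. The force then fell back to the hook's weight, and the picture showed the gate shut beneath the bar.
- **Proof pull:** The wrist force read -7.5 to -12.5 N against about -3 N for the hook alone. That is roughly 4.5 to 9.5 N beyond its weight, and 8 to 9 N in the final hold. The gate held.
- **Letting go:** I lowered the hook until the bar met the throat's roof, with about 5 N on the eye, then opened the fingers and rose clear. The final pictures show the hook upright on the bar and the cup, bottle and dishes in place by eye.

**Things that went wrong or disagreed:**
- **Refused calls:** My first two move calls were refused because they had no twist, so the third ran without the planned lift and passed near the box. A side force of 5 N showed there, but the pictures show the box unmoved.
- **Missed first grasp:** The pads closed above the handle, touching its top with about 11 N. They sat some 30 mm higher than the stated TCP geometry implies. I re-measured and the second grasp held.
- **Bar height:** The contact heights put the bar at about 98 mm, just under the stated 100 to 116 mm. That is within my uncertainty about how high I gripped the hook.

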